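Put the lens away in the camera dry box and seal it

TASK

Put the small black lens with the brass band away in the camera dry box: stand it gently upright in the empty foam bay beside the camera, set the lid on the box, and swing both orange end clips up and over until each has snapped fully shut on the lid. Do not tip the lens or force the clips, and leave the camera and the other things where they are.

Things in the scene. Friction and masses are not known exactly. Their poses are not given: they have to be found in the camera images.
- drybox: Dry box: open clear plastic box, grey foam inside, fixed on its feet. Outside 148 (x) x 228 (y) mm, inside 140 x 220, rim at z = 110 mm, its flange 160 x 252 mm. Origin: centre of its underside, on the table; z up. A foam divider (5 mm thick, top at z = 80 mm) at y = 24.5 mm parts the camera's bay (-y) from the empty lens bay (+y).
- rim_centre (a point): Centre of the box's rim, (0, 0, 110) mm in its frame, axes as the box. Along each end of the rim lies a rubber gasket strip: its top stands 4 mm above the rim and gives about 12 N per mm, 4.5 mm at most. The box and its clips break if the fingers press on them with more than 60 N (both fingers together when pinching).
- lens_bay (a point): Centre of the empty lens bay's foam floor, (0, 68.5, 15) mm in the box's frame, axes as the box. The bay is 140 (x) x 83 (y) mm.
- lens: The lens to put away: upright black cylinder, 52 mm in diameter, 68 mm tall, 0.22 kg, with a brass band near its top and a cap on top. Origin: centre of its underside; z up along it.
- lid: Grey lid, 0.25 kg, right way up. Plate 164 (x) x 252 (y) x 6 mm, top at z = 15 mm; under it a 9 mm deep plug 137 x 217 mm (lowest 4 mm: 131 x 211) for the box mouth, 1.5 mm free all round, lid y along box y, either way round. Origin: centre of the plug's underside; z up. On the gasket the origin is 105 mm above the box underside, clipped down 103.
- lid_grip (a point): Centre of the lid's black grip bar: 41 mm above the lid's origin, 26 mm above the plate's top. The bar is 18 mm wide (lid's x), 110 mm long (lid's y), 12 mm high, on a foot at each end. Along each y end of the plate runs a rounded edge bead 3 mm higher than the plate.
- clip_l (a joint): Angle of the orange clip at the box's +y end (rad): 0 = shut, grows as its top swings outward and down, at most 2.0; at the start 1.25 to 1.65, sticking out sideways. Stays where it is left, turns easily. From about 0.25 down its nib rides over the lid's edge bead, squeezing the gasket, and near 0.1 it snaps in behind: 12 to 20 N pushed inward at the lip, then a hard stop at 0.
- clip_r (a joint): The same for the clip at the box's -y end.
- lip_l (a point): Middle of the rounded lip (8 mm thick, 44 mm long along the box's x) at the free end of the left clip, where it is pushed. Clip 44 mm wide, 4 mm thick. Lip 76 mm from the pin; when shut 73 mm above and 20 mm outward of it. The 22 mm thumb tab that carries it flares outward and is springy: it bends inward about 1 mm per N, up to 11 mm, so the lip can be in before the clip is shut.
- lip_r (a point): The same for the right clip.
- pin_l (a point): Middle of the left clip's hinge pin: (0, 130, 75) mm in the box's frame; the pin runs along the box's x.
- pin_r (a point): The same for the right clip: (0, -130, 75) mm in the box's frame.
- camera_body: Black camera without a lens, 108 mm wide (along y), 70 mm tall, standing in its bay of the box. Origin: centre of its underside.
- zoom_lens: White-grey zoom lens standing on the table behind the box, 80 mm in diameter, 130 mm tall. Leave alone. Origin: centre of its underside (so for all that follow).
- air_blower: Black rubber air blower, 62 mm in diameter, 105 mm tall with its nozzle up. Leave alone.
- card_case: Blue memory-card case lying flat, 75 x 105 x 18 mm. Leave alone.
- biscuit_tin: Round golden tin, 130 mm in diameter, 66 mm tall. Leave alone.
- china_bear: Cream china bear, 72 mm wide, 107 mm tall. Leave alone.
- flower_vase: White vase with flowers, 72 mm wide (flowers 150 mm), 165 mm tall. Leave alone.
Not all that is in view belongs to the job. What is shaped like the lens but white is not meant.

How it is judged:
On the way, in this order (a step that is already met when the one before it is completed fails the run):
1. the lens stands released and upright on the floor of the lens bay (x of lens in the frame of lens_bay between -0.046 and 0.046 m and y of lens in the frame of lens_bay between -0.018 and 0.018 m and z of lens in the frame of lens_bay below 0.005 m and angle between lens's own z axis and vertical below 0.1 rad and contact force between the fingers and lens below 0.1 N), for 0.2 s.
2. the lid lies level on the gasket, its plug in the mouth of the box (x of lid in the frame of drybox between -0.005 and 0.005 m and y of lid in the frame of drybox between -0.005 and 0.005 m and z of lid in the frame of drybox below 0.107 m and angle between lid's own z axis and vertical below 0.04 rad and angle between the y axis of lid and the y axis of drybox, either way round below 0.05 rad and contact force between the fingers and lid below 0.1 N), for 0.2 s.
At the end, for the whole second after the job is handed in: Both clips read under 0.08 rad; the lid lies at rest and level (0.03 rad) on the box, centred within 6 mm, square within 0.05 rad, its origin less than 105.5 mm above the box's underside; the lens stands upright (0.1 rad) on the floor of the lens bay (value of joint each of clip_l, clip_r below 0.08 rad and z of lid in the frame of drybox below 0.1055 m and angle between lid's own z axis and vertical below 0.03 rad and horizontal distance between lid and drybox below 0.006 m and angle between the y axis of lid and the y axis of drybox, either way round below 0.05 rad and linear speed of lid below 0.01 m/s and x of lens in the frame of lens_bay between -0.046 and 0.046 m and y of lens in the frame of lens_bay between -0.018 and 0.018 m and z of lens in the frame of lens_bay below 0.005 m and angle between lens's own z axis and vertical below 0.1 rad); the robot touches nothing.
It fails at once if the lens is tipped by more than 0.5 rad (angle between lens's own z axis and vertical above 0.5 rad).
It fails at once if the lens drops or is rammed onto the floor of the bay (faster than 0.3 m/s in the last 15 mm) (x of lens in the frame of lens_bay between -0.05 and 0.05 m and y of lens in the frame of lens_bay between -0.03 and 0.03 m and z of lens in the frame of lens_bay below 0.015 m and linear speed of lens above 0.3 m/s).
It fails at once if the fingers press on the box or its clips with more than 60 N (contact force between the fingers and drybox above 60 N).
It fails at once if the camera is moved by more than 25 mm (distance of camera_body from where it was at the start of the episode above 0.025 m).
It fails at once if another bystander is moved by more than 30 mm (distance of any of zoom_lens, air_blower, card_case, biscuit_tin, china_bear, flower_vase from where it was at the start of the episode above 0.03 m).
It also fails if it takes over 72 s, if anything falls off the work surface, if the arm or the gripper's body presses on something with over 40 N, if the wrist force passes 120 N, or if a joint passes its speed limit or range.

ROBOT

A 6-joint arm with a two-finger parallel gripper is mounted at the origin on the work surface. World frame = base frame: x ahead of the robot, y to its left, z up, the work surface at z = 0. Lengths are in m, angles in rad, forces in N, time in s.
With the tool pointing down it reaches from about 0.35 to 0.775 m from the base axis. Payload 7.3 kg.
Tool frame: the origin (TCP) lies midway between the tips of the shut fingers; the grasp point (between the pads) lies 19 mm behind it; z points along the fingers, y is the line along which they close (so a half turn about z gives the same grasp; the last joint's range is limited). The gripper opens to 92 mm and grips with 3 to 60 N. Pads are 19 mm wide; open, the fingers measure 130 mm over their backs; the gripper's body (75 mm by 190 mm) begins 47 mm behind the grasp point.
Start: joints at [-1.285, 0.342, 1.524, -0, 1.275, -0.146], TCP at [0.22, -0.477, 0.204] pointing down, gripper open.
Joint ranges: [-2.53, 2.53], [-0.77, 2.02], [0.04, 2.7], [-1, 4.14], [0.28, 2.66], [-3.11, 3.11]. Speed limits (rad/s): [2.57, 2.57, 3.14, 3.14, 3.14, 3.14].

INTERFACE

Orientations are given as a unit quaternion [x, y, z, w].
In Python, from bench import robot, imaging gives the robot as it stands.
- The arm moves only by the tool send_rows, never from a script. Its argument "commands" is a list of rows, each an object with "translation": the shift along the tool's x, y, z in m, a list of three; "spin": the turn about the tool's z in degrees; "jaw": the closure, from 0 (fully open) to 1 (shut). In form: [{"translation": [x, y, z], "spin": spin, "jaw": jaw}, ...]. A call has 1 to 20 rows; each row shifts and turns the commanded pose from where the row before left it, along the tool's axes as they then stand; what a row does not reach is not made up. A row lasts 1/10 s, in which the tool goes at most 50 mm and 8.59 degrees, less where a joint would pass 70% of its speed; a pose out of reach is approached as far as the arm can. A call with a gripper value outside its range is refused whole. The fingers move at their own pace and stop on an object; "squeeze" is the grip in N (left out, the last holds). Time passes only in rows, so rows that do not move let the fingers close. It gives the time, the measured TCP pose, the force, the opening and the grip force at its end, in the units of the state.
- robot.get_state(): the state, without advancing time (a new reading comes with each control period).
- imaging.capture(name): name is "side" or "top"; returns the picture (420x560x3 uint8, blue, green, red); there is no depth.
- imaging.get_calibration(name): a dict with "intrinsics" (3x3 intrinsics, pixels), "D" ([k1, k2, p1, p2, k3] as OpenCV has them; the pictures are not rectified), "xyz" and "attitude" of the camera in the world. Camera axes: x right, y up, looking along -z (the intrinsics and any distortion apply to the point x, -y, -z); pixel columns grow to the right and rows downward; lengths in m; the calibration is good to about 2 mm. A picture is of the moment at which its call begins. get_calibration takes no time and is no camera call.
- robot.hand_in(): hands the job in; it is judged then, once.
The state is a dict: "t": time; "joints": joint angles; "joint_vel": joint speeds; "tau": joint torques, N m; "tcp_pos": TCP position; "eef_rot": TCP orientation; "force": force on the tool from outside, world axes, zero at the start; "moment": the same for the moment, N m; "gripper_width": finger opening in m; "grasp_force": force on a finger pad.
Only numpy, scipy, OpenCV 4.12 (cv2) and the standard library are available. Lean on these libraries where they do the work, as an engineer would, in place of code of your own. Each camera call takes 0.05 s, during which the arm holds its last target. There are 200 camera calls.

## Working session

There is one attempt and no reset: what is moved stays moved. The work goes in short steps, Python scripts to look and compute and a tool call to move; the robot and the scene stay as the last step left them, time stands still between calls to the robot, and variables do not carry over. Pictures are saved under pics/ and viewed, at most 10 in all, crops included, and the job is handed in when it is done.

Besides the shell and the picture viewer there is one more tool, called after "Call:" as name(argument=value, ...), one argument or row to a line, values as JSON. send_rows: Moves the arm, as the interface text tells. Its arguments: {"type":"object","properties":{"commands":{"type":"array"},"squeeze":{"type":"number"}},"required":["commands"]}

```bash
mkdir -p pics; ls; python3 - <<'E'
from bench import robot, imaging
import cv2
for n in("top","side"):
    cv2.imwrite(f"pics/{n}0.png",imaging.capture(n)); print(imaging.get_calibration(n))
print(robot.get_state())
E
```

```text
pics
{'intrinsics': array([[443.20139145,   0.        , 281.35126389],
       [  0.        , 443.20139145, 208.02034489],
       [  0.        ,   0.        ,   1.        ]]), 'D': array([-0.05782608,  0.        ,  0.        ,  0.        ,  0.        ]), 'xyz': array([ 0.39941929, -0.00890376,  1.29184672]), 'attitude': array([-0.07036997,  0.06357397,  0.71438195, -0.69329997])}
{'intrinsics': array([[528.24894266,   0.        , 278.20095079],
       [  0.        , 528.24894266, 209.72989472],
       [  0.        ,   0.        ,   1.        ]]), 'D': array([-0.07228178,  0.        ,  0.        ,  0.        ,  0.        ]), 'xyz': array([0.02060451, 0.96191357, 1.12426893]), 'attitude': array([-0.11250043,  0.39482585,  0.87839554, -0.24469875])}
{'t': 0.1, 'joints': array([-1.28499263e+00,  3.42644187e-01,  1.52489641e+00, -9.90140334e-06,
        1.27539521e+00, -1.45995487e-01]), 'joint_vel': array([-0.00051903, -0.0012324 , -0.00320019,  0.00023768,  0.00071944,
       -0.00090195]), 'tau': array([ 2.14478932e-03, -4.32005739e+01, -2.44694620e+01,  7.19344709e-02,
        5.26243402e-02, -5.62675666e-05]), 'tcp_pos': array([ 0.21962623, -0.47643407,  0.20332783]), 'eef_rot': array([ 9.76783544e-01,  2.14227583e-01, -5.16315575e-05, -6.69606986e-04]), 'force': array([ 0.01879829,  0.08019114, -0.40058499]), 'moment': array([-0.05253803, -0.02056298,  0.03546663]), 'grasp_force': 0.0, 'gripper_width': 0.09199255880947903}
```

View pics/top0.png

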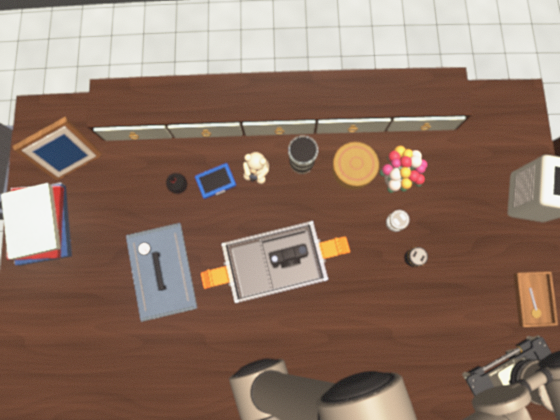

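View pics/side0.png

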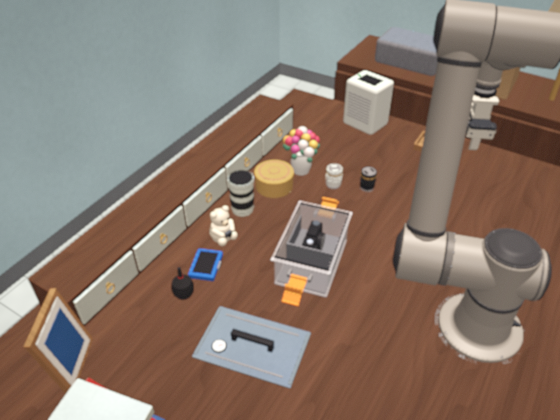

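Top view: box centred near (275,261), lid near (161,271) with its black bar, black brass-banded lens at (418,257), white decoy at (398,220), clips orange at (215,276) and (335,248). The side view agrees: lens at (369,179), lid at (252,345).

```bash
cat > h.py <<'E'
import numpy as np, cv2
from bench import robot, imaging
from scipy.spatial.transform import Rotation as R
C={n:imaging.get_calibration(n) for n in("top","side")}
def rays(n,px):
    c=C[n]; u=cv2.undistortPoints(np.float64(px).reshape(-1,1,2),c["intrinsics"],c["D"])[:,0]
    return c["xyz"],R.from_quat(c["attitude"]).apply(np.c_[u[:,0],-u[:,1],-np.ones(len(u))])
def plane(n,px,z):
    o,d=rays(n,px); return (o+d*((z-o[2])/d[:,2:]))[:,:2]
def tri(p,q):
    (a,u),(b,v)=rays("top",[p]),rays("side",[q]); u=u[0];v=v[0]
    s=np.linalg.lstsq(np.c_[u,-v],b-a,rcond=None)[0]; P=a+s[0]*u;Q=b+s[1]*v
    return (P+Q)/2,np.linalg.norm(P-Q)
def proj(n,P):
    c=C[n]; q=R.from_quat(c["attitude"]).inv().apply(np.atleast_2d(P)-c["xyz"])*[1,-1,-1]
    return cv2.projectPoints(q,np.zeros(3),np.zeros(3),c["intrinsics"],c["D"])[0][:,0]
def hsv(im): return cv2.cvtColor(im,cv2.COLOR_BGR2HSV)
def blobs(m,amin=20):
    cs,_=cv2.findContours(m.astype(np.uint8),cv2.RETR_EXTERNAL,cv2.CHAIN_APPROX_NONE)
    return [c[:,0] for c in cs if cv2.contourArea(c)>=amin]
def rect(P):
    (c,s,a)=cv2.minAreaRect(np.float32(P*1000)); 
    if s[0]<s[1]: a+=90; 
    return np.array(c)/1000,sorted(s),(a+90)%180-90   # angle of long side from +x
E
python3 - <<'E'
from h import *
t=cv2.imread("pics/top0.png");s=cv2.imread("pics/side0.png")
h=hsv(t);hs=hsv(s)
for n,px in(("lid",(175,250)),("lid2",(145,290)),("foam",(250,280)),("rim",(268,233)),("lenstop",(418,257)),("orange",(215,276)),("wood",(350,300))):
    print(n,h[px[1],px[0]])
H,S,V=cv2.split(h)
for nm,m in(("lid",(H>95)&(H<125)&(S>30)&(V>60)),("orange",(H<20)&(S>200)&(V>180))):
    for c in blobs(m,80):
        if not(100<c[:,0].mean()<360 and 200<c[:,1].mean()<330): continue
        print(nm,c.mean(0),rect(plane("top",c,0.015 if nm=="lid" else .09)))
o=[cv2.resize(t[215:310,195:355],None,fx=4.5,fy=4.5,interpolation=3)]
cv2.imwrite("pics/c1.png",o[0])
a=cv2.resize(t[200:280,380:440],None,fx=5,fy=5,interpolation=3);b=cv2.resize(s[150:230,330:390],None,fx=5,fy=5,interpolation=3)
cv2.imwrite("pics/c2.png",np.hstack([a,b]))
E
```

```text
lid [108  33 171]
lid2 [105  33 168]
foam [ 10  31 192]
rim [ 12  21 218]
lenstop [ 17  31 230]
orange [ 21 169 246]
wood [ 11 136 116]
lid [168.37096774 270.61981567] (array([0.47083371, 0.354349  ]), [155.82717895507812, 231.3363037109375], 11.69581413269043)
```

View pics/c1.png

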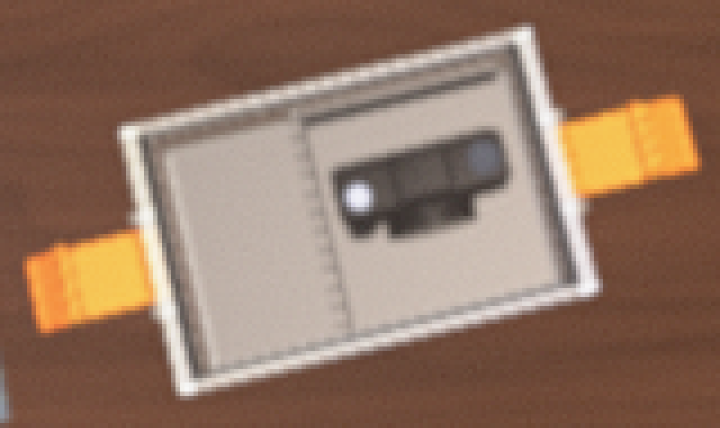

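View pics/c2.png

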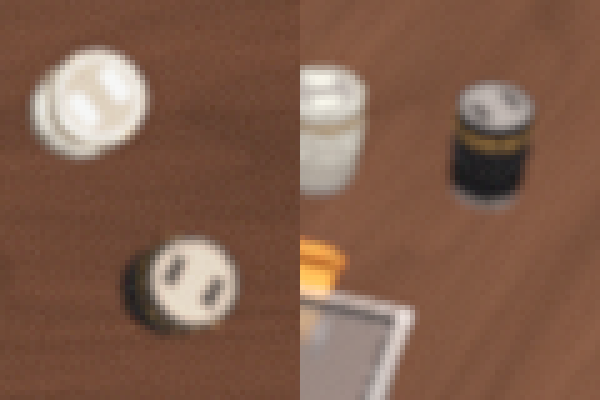

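The crops show: box white rim corners at crop (125,125), (533,28), (598,290), (183,393), lens bay on the left (world +y), and clips sticking out at both ends. The lens cap is at top (418.8,256.6), side (369.4,171.4), with the brass band visible.

```bash
cat > m1.py <<'E'
from h import *
t=cv2.imread("pics/top0.png");s=cv2.imread("pics/side0.png")
h=hsv(t).astype(int)
H,S,V=cv2.split(h.astype(np.uint8))
# box flange
k=np.array([[125,125],[533,28],[598,290],[183,393]])/4.5+[195,215]
for z in(.110,):
    P=plane("top",k,z); print("box hand",z,P.mean(0),np.linalg.norm(np.diff(P,axis=0,append=P[:1]),axis=1), rect(P))
m=(S<75)&(V>120); 
for c in blobs(m,1000):
    if 220<c[:,0].mean()<330: print("box mask",len(c),rect(plane("top",c,.110)))
# lid
b=[c for c in blobs((H>90)&(H<125)&(S>15)&(V>70),1500) if 120<c[:,0].mean()<200]
for c in b: print("lid",c.min(0),c.max(0),rect(plane("top",c,.015)))
g=np.zeros_like(m);g[230:310,135:185]=1
for c in blobs((V<60)&g,50):
    print("bar",rect(plane("top",c,.034)),rect(plane("top",c,.047*0+.042)))
# lens
g=np.zeros_like(m);g[240:275,405:435]=1
for c in blobs((V>170)&(S<80)&g,30): 
    (cx,cy),r=cv2.minEnclosingCircle(c.astype(np.float32)); print("lens",cx,cy,c.mean(0),plane("top",[[cx,cy]],.068),rect(plane("top",c,.068)))
print(tri((418.8,256.6),(369.4,171.4)))
# clips
for c in blobs((H>8)&(H<28)&(S>140)&(V>200),60):
    if 195<c[:,0].mean()<355 and c[:,1].mean()>220: print("clip",c.mean(0),rect(plane("top",c,.09)))
hs=hsv(s);H,S,V=cv2.split(hs)
for c in blobs((H>8)&(H<28)&(S>140)&(V>200),20):
    print("side clip",c.mean(0),c.min(0),c.max(0))
E
python3 m1.py
```

```text
box hand 0.11 [0.48344662 0.0202358 ] [0.25061886 0.1596566  0.24957015 0.16118432] (array([0.48319205, 0.01991383]), [161.18434143066406, 250.61880493164062], -78.21099185943604)
box mask 227 (array([0.14380562, 0.05696007]), [133.05856323242188, 144.3491668701172], -74.26953125)
box mask 305 (array([0.483724 , 0.0229853]), [166.7043914794922, 265.9319152832031], -77.79460620880127)
box mask 1465 (array([ 1.04761597, -0.00243994]), [456.3563232421875, 1736.9150390625], 88.53306579589844)
lid [127 224] [195 319] (array([0.47117166, 0.35428973]), [161.02813720703125, 245.0650634765625], 11.570347785949707)
lens 418.2843017578125 255.9803924560547 [418.40909091 255.93181818] [[ 0.48801815 -0.37456672]] (array([ 0.48807507, -0.37520422]), [41.713932037353516, 44.44996643066406], -4.5975799560546875)
(array([ 0.48639015, -0.37694403,  0.06453751]), np.float64(0.00025873071109257836))
clip [214.63291139 277.03797468] (array([0.44814117, 0.18535506]), [47.596736907958984, 70.42333984375], -77.5889892578125)
clip [334.33333333 247.12345679] (array([ 0.51851257, -0.14157423]), [46.01264572143555, 75.27731323242188], -77.84051036834717)
side clip [291.13207547 297.62264151] [282 290] [300 305]
side clip [295.94642857 282.92857143] [285 275] [305 292]
side clip [328.64444444 201.42222222] [321 197] [338 206]
```

Call:
send_rows(
  commands=[
    {"translation":[0.0285,0.002,0],"spin":0,"jaw":0},
    {"translation":[0.0285,0.002,0],"spin":0,"jaw":0},
    {"translation":[0.0285,0.002,0],"spin":0,"jaw":0},
    {"translation":[0.0285,0.002,0],"spin":0,"jaw":0},
    {"translation":[0.0285,0.002,0],"spin":0,"jaw":0},
    {"translation":[0.0285,0.002,0],"spin":0,"jaw":0},
    {"translation":[0.0285,0.002,0],"spin":0,"jaw":0},
    {"translation":[0.0285,0.002,0],"spin":0,"jaw":0},
    {"translation":[0.0285,0.002,0],"spin":0,"jaw":0},
    {"translation":[0.0285,0.002,0],"spin":0,"jaw":0},
    {"translation":[0,0,0.02],"spin":0,"jaw":0},
    {"translation":[0,0,0.02],"spin":0,"jaw":0},
    {"translation":[0,0,0.02],"spin":0,"jaw":0},
    {"translation":[0,0,0.02],"spin":0,"jaw":0},
    {"translation":[0,0,0.02],"spin":0,"jaw":0},
    {"translation":[0,0,0],"spin":0,"jaw":0},
    {"translation":[0,0,0],"spin":0,"jaw":0},
  ],
)

```text
t: 1.8
tcp_pos: [0.4869, -0.3756, 0.1039]
eef_rot: [0.977, 0.214, -0.0, -0.0]
force: [0.9, -0.0, -0.4]
gripper_width: 0.0921
grasp_force: 0.0
```

```bash
python3 - <<'E'
from h import *
t=imaging.capture("top");s=imaging.capture("side")
a=t[200:300,350:470];b=s[110:210,320:440]
cv2.imwrite("pics/c3.png",cv2.resize(np.vstack([a,b]),None,fx=3,fy=3,interpolation=3))
q=robot.get_state();print(q["tcp_pos"],q["eef_rot"],q["force"],q["t"])
E
```

```text
[ 0.4874854  -0.3762563   0.10514655] [9.76782375e-01 2.14231573e-01 5.34267305e-04 8.60387740e-04] [ 0.22756577 -0.58335257  0.7653687 ] 1.9
```

View pics/c3.png

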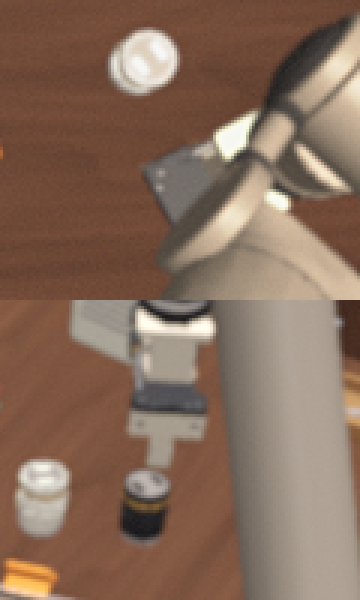

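The side view shows the fingers just above the lens (crop (158,440) over (147,485)), and the arm hides the lens in the top view. I'll descend and grip.

Call:
send_rows(
  commands=[
    {"translation":[0,0,0.013],"spin":0,"jaw":0},
    {"translation":[0,0,0.013],"spin":0,"jaw":0},
    {"translation":[0,0,0.013],"spin":0,"jaw":0},
    {"translation":[0,0,0.013],"spin":0,"jaw":0},
    {"translation":[0,0,0.012],"spin":0,"jaw":0},
    {"translation":[0,0,0],"spin":0,"jaw":0.3},
    {"translation":[0,0,0],"spin":0,"jaw":0.36},
    {"translation":[0,0,0],"spin":0,"jaw":0.42},
    {"translation":[0,0,0],"spin":0,"jaw":0.48},
    {"translation":[0,0,0],"spin":0,"jaw":0.6},
    {"translation":[0,0,0],"spin":0,"jaw":0.6},
    {"translation":[0,0,0],"spin":0,"jaw":0.6},
  ],
  squeeze=15,
)

```text
t: 3.1
tcp_pos: [0.4872, -0.376, 0.0404]
eef_rot: [0.977, 0.214, 0.0, 0.0]
force: [0.3, -0.9, 1.8]
gripper_width: 0.0509
grasp_force: 15.0
```

Call:
send_rows(
  commands=[
    {"translation":[0,0,-0.01],"spin":0,"jaw":0.6},
    {"translation":[0,0,-0.017],"spin":-8.5,"jaw":0.6},
    {"translation":[0,0,-0.017],"spin":-8.5,"jaw":0.6},
    {"translation":[0,0,-0.017],"spin":-8.5,"jaw":0.6},
    {"translation":[0,0,-0.017],"spin":-8.5,"jaw":0.6},
    {"translation":[0,0,-0.017],"spin":-8.5,"jaw":0.6},
    {"translation":[0,0,-0.017],"spin":-8.5,"jaw":0.6},
    {"translation":[0,0,-0.017],"spin":-8.5,"jaw":0.6},
    {"translation":[0,0,-0.017],"spin":-8.5,"jaw":0.6},
    {"translation":[0,0,-0.017],"spin":-8.5,"jaw":0.6},
    {"translation":[0,0,0],"spin":-0.6,"jaw":0.6},
    {"translation":[0,0,0],"spin":0,"jaw":0.6},
  ],
)

```text
t: 4.3
tcp_pos: [0.4868, -0.3755, 0.2027]
eef_rot: [0.632, 0.775, 0.0, -0.0]
force: [-0.4, -0.6, -2.3]
gripper_width: 0.0509
grasp_force: 15.0
```

```bash
python3 - <<'E'
from h import *
q=robot.get_state();r=R.from_quat(q["eef_rot"]);M=r.as_matrix()
print(q["tcp_pos"],np.degrees(np.arctan2(M[1,0],M[0,0])),M.T@(np.r_[.4694,.0873,q["tcp_pos"][2]]-q["tcp_pos"]),q["gripper_width"],q["t"])
E
```

```text
[ 0.48676813 -0.37548688  0.20272877] 101.64122339749834 [4.56772083e-01 7.63714984e-02 5.84367638e-05] 0.05086149152690761 4.3
```

Carry over the bay (457, 76 mm along tool x, y), with a slow start and finish.

Call:
send_rows(
  commands=[
    {"translation":[0.012,0.002,0],"spin":0,"jaw":0.6},
    {"translation":[0.03,0.005,0],"spin":0,"jaw":0.6},
    {"translation":[0.03,0.005,0],"spin":0,"jaw":0.6},
    {"translation":[0.03,0.005,0],"spin":0,"jaw":0.6},
    {"translation":[0.03,0.005,0],"spin":0,"jaw":0.6},
    {"translation":[0.03,0.005,0],"spin":0,"jaw":0.6},
    {"translation":[0.03,0.005,0],"spin":0,"jaw":0.6},
    {"translation":[0.03,0.005,0],"spin":0,"jaw":0.6},
    {"translation":[0.03,0.005,0],"spin":0,"jaw":0.6},
    {"translation":[0.03,0.005,0],"spin":0,"jaw":0.6},
    {"translation":[0.03,0.005,0],"spin":0,"jaw":0.6},
    {"translation":[0.03,0.005,0],"spin":0,"jaw":0.6},
    {"translation":[0.03,0.005,0],"spin":0,"jaw":0.6},
    {"translation":[0.03,0.005,0],"spin":0,"jaw":0.6},
    {"translation":[0.03,0.005,0],"spin":0,"jaw":0.6},
    {"translation":[0.015,0.004,0],"spin":0,"jaw":0.6},
    {"translation":[0.01,0,0],"spin":0,"jaw":0.6},
    {"translation":[0,0,0],"spin":0,"jaw":0.6},
    {"translation":[0,0,0],"spin":0,"jaw":0.6},
  ],
)

```text
t: 6.2
tcp_pos: [0.4671, 0.0868, 0.2026]
eef_rot: [0.631, 0.776, -0.0, -0.0]
force: [-0.5, 0.4, -2.2]
gripper_width: 0.0509
grasp_force: 15.0
```

```bash
python3 - <<'E'
from h import *
q=robot.get_state();r=R.from_quat(q["eef_rot"]);M=r.as_matrix()
print(q["tcp_pos"],np.degrees(np.arctan2(M[1,0],M[0,0])),M.T@(np.r_[.4694,.0873,q["tcp_pos"][2]]-q["tcp_pos"]))
t=imaging.capture("top");s=imaging.capture("side")
cv2.imwrite("pics/d_t.png",t);cv2.imwrite("pics/d_s.png",s)
a=t[190:320,190:350];b=s[170:300,250:410]
cv2.imwrite("pics/c4.png",cv2.resize(np.hstack([a,b]),None,fx=2.5,fy=2.5,interpolation=3))
E
```

```text
[0.46708797 0.086842   0.20256738] 101.81645557235997 [-2.51595475e-05  2.35682401e-03 -1.99833825e-06]
```

View pics/c4.png

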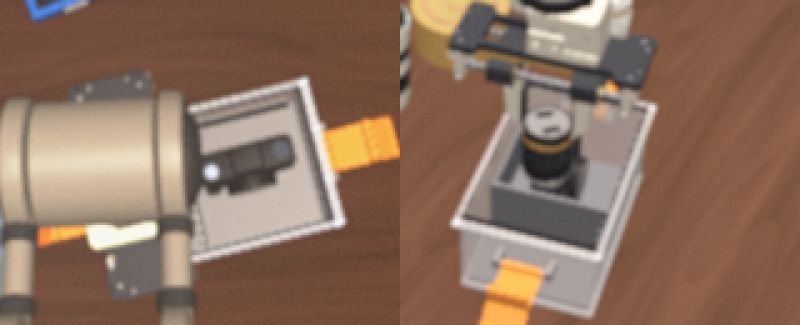

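The lens hangs upright over the bay, level and inside the rim in both views. Lowering, then slow for the last stretch.

Call:
send_rows(
  commands=[
    {"translation":[0,0.0024,0.01],"spin":0,"jaw":0.6},
    {"translation":[0,0,0.018],"spin":0,"jaw":0.6},
    {"translation":[0,0,0.018],"spin":0,"jaw":0.6},
    {"translation":[0,0,0.018],"spin":0,"jaw":0.6},
    {"translation":[0,0,0.018],"spin":0,"jaw":0.6},
    {"translation":[0,0,0.018],"spin":0,"jaw":0.6},
    {"translation":[0,0,0.012],"spin":0,"jaw":0.6},
    {"translation":[0,0,0.008],"spin":0,"jaw":0.6},
    {"translation":[0,0,0.005],"spin":0,"jaw":0.6},
    {"translation":[0,0,0.005],"spin":0,"jaw":0.6},
    {"translation":[0,0,0.005],"spin":0,"jaw":0.6},
    {"translation":[0,0,0.004],"spin":0,"jaw":0.6},
    {"translation":[0,0,0.003],"spin":0,"jaw":0.6},
    {"translation":[0,0,0.002],"spin":0,"jaw":0.6},
    {"translation":[0,0,0],"spin":0,"jaw":0.6},
    {"translation":[0,0,0],"spin":0,"jaw":0.6},
  ],
)

```text
t: 7.9
tcp_pos: [0.47, 0.0877, 0.059]
eef_rot: [0.63, 0.776, 0.0, 0.0]
force: [0.8, -0.0, -2.2]
gripper_width: 0.0512
grasp_force: 15.0
```

Call:
send_rows(
  commands=[
    {"translation":[0,0,0.001],"spin":0,"jaw":0.6},
    {"translation":[0,0,0.001],"spin":0,"jaw":0.6},
    {"translation":[0,0,0.001],"spin":0,"jaw":0.6},
    {"translation":[0,0,0.0005],"spin":0,"jaw":0.6},
    {"translation":[0,0,0],"spin":0,"jaw":0.6},
  ],
)

```text
t: 8.4
tcp_pos: [0.4699, 0.0876, 0.0554]
eef_rot: [0.63, 0.776, -0.0, -0.0]
force: [-0.6, -1.0, -1.6]
gripper_width: 0.0511
grasp_force: 15.0
```

Call:
send_rows(
  commands=[
    {"translation":[0,0,0.0005],"spin":0,"jaw":0.6},
    {"translation":[0,0,0.0005],"spin":0,"jaw":0.6},
    {"translation":[0,0,0],"spin":0,"jaw":0.6},
  ],
)

```text
t: 8.7
tcp_pos: [0.47, 0.0876, 0.0553]
eef_rot: [0.63, 0.776, 0.0, 0.0]
force: [-2.1, -0.6, 7.7]
gripper_width: 0.051
grasp_force: 15.0
```

Call:
send_rows(
  commands=[
    {"translation":[0,0,-0.0005],"spin":0,"jaw":0.42},
    {"translation":[0,0,0],"spin":0,"jaw":0.38},
    {"translation":[0,0,0],"spin":0,"jaw":0.33},
    {"translation":[0,0,0],"spin":0,"jaw":0.28},
    {"translation":[0,0,0],"spin":0,"jaw":0.28},
    {"translation":[0,0,0],"spin":0,"jaw":0.28},
    {"translation":[0,0,-0.01],"spin":0,"jaw":0.28},
    {"translation":[0,0,-0.02],"spin":0,"jaw":0.28},
    {"translation":[0,0,-0.03],"spin":0,"jaw":0.28},
    {"translation":[0,0,-0.03],"spin":0,"jaw":0.28},
    {"translation":[0,0,-0.03],"spin":0,"jaw":0.28},
    {"translation":[0,0,-0.03],"spin":0,"jaw":0.28},
    {"translation":[0,0,-0.02],"spin":0,"jaw":0.28},
    {"translation":[0,0,0],"spin":0,"jaw":0.28},
  ],
)

```text
t: 10.1
tcp_pos: [0.4715, 0.0878, 0.2284]
eef_rot: [0.63, 0.776, 0.002, 0.003]
force: [-0.1, 0.2, 0.7]
gripper_width: 0.0665
grasp_force: 0.0
```

```bash
python3 - <<'E'
from h import *
q=robot.get_state();M=R.from_quat(q["eef_rot"]).as_matrix()
print(q["tcp_pos"],q["gripper_width"],q["force"])
t=cv2.imread("pics/top0.png")
# lid: straight lines of the outline and the black bar
H,S,V=cv2.split(hsv(t))
g=np.zeros(V.shape,bool);g[230:310,135:185]=1
for th in(60,70,80,90):
  for c in blobs((V<th)&g,30): print("bar",th,len(c),cv2.contourArea(c),c.min(0),c.max(0),rect(plane("top",c,.044)))
m=(S<75)&(V>100)
for c in blobs((H>85)&(H<130)&(V>70)&(S>12),1500):
  if 120<c[:,0].mean()<200:
    m=np.zeros(V.shape,np.uint8);cv2.drawContours(m,[cv2.convexHull(c)],-1,1,-1)
    ys,xs=np.nonzero(m);print("lid centroid",plane("top",[[xs.mean(),ys.mean()]],.015),m.sum())
    hull=cv2.approxPolyDP(cv2.convexHull(c),8,True)[:,0];print(hull.tolist(),plane("top",hull,.015).round(4).tolist())
s=imaging.capture("side");cv2.imwrite("pics/e_s.png",s)
E
```

```text
[0.47146288 0.08775147 0.22839806] 0.06652721381197783 [-0.07057896  0.15185815  0.65082618]
bar 80 81 138.5 [153 253] [165 289] (array([0.47045227, 0.35114465]), [18.099796295166016, 105.0762710571289], 12.748739242553711)
bar 90 82 162.0 [153 253] [165 289] (array([0.47018613, 0.3505802 ]), [19.3919677734375, 105.56472778320312], 11.410049438476562)
lid centroid [[0.46830467 0.35336506]] 4856
[[179, 224], [195, 307], [141, 319], [127, 236]] [[0.6064, 0.3011], [0.3669, 0.2527], [0.3368, 0.407], [0.5753, 0.4547]]
```

Call:
send_rows(
  commands=[
    {"translation":[0.02,0.004,0],"spin":0,"jaw":0.1},
    {"translation":[0.03,0.0062,0],"spin":0,"jaw":0.1},
    {"translation":[0.03,0.0062,0],"spin":0,"jaw":0.1},
    {"translation":[0.03,0.0062,0],"spin":0,"jaw":0.1},
    {"translation":[0.03,0.0062,0],"spin":0,"jaw":0.1},
    {"translation":[0.03,0.0062,0],"spin":0,"jaw":0.1},
    {"translation":[0.03,0.0062,0],"spin":0,"jaw":0.1},
    {"translation":[0.03,0.0062,0],"spin":0,"jaw":0.1},
    {"translation":[0.0293,0.0058,0],"spin":8.2,"jaw":0.1},
    {"translation":[0,0,0.01],"spin":8.2,"jaw":0.1},
    {"translation":[0,0,0.01],"spin":8.2,"jaw":0.1},
    {"translation":[0,0,0.01],"spin":8.2,"jaw":0.1},
    {"translation":[0,0,0.01],"spin":8.2,"jaw":0.1},
    {"translation":[0,0,0.01],"spin":8.2,"jaw":0.1},
    {"translation":[0,0,0.01],"spin":8.2,"jaw":0.1},
    {"translation":[0,0,0.01],"spin":8.2,"jaw":0.1},
    {"translation":[0,0,0.01],"spin":8.2,"jaw":0.1},
    {"translation":[0,0,0.01],"spin":8.2,"jaw":0.1},
    {"translation":[0,0,0.01],"spin":8.3,"jaw":0.1},
    {"translation":[0,0,0],"spin":0,"jaw":0.1},
  ],
)

```text
t: 12.15
tcp_pos: [0.4672, 0.3514, 0.1221]
eef_rot: [0.995, 0.1, -0.003, 0.001]
force: [0.1, -0.6, -0.8]
gripper_width: 0.0828
grasp_force: 0.0
```

```bash
python3 - <<'E'
from h import *
q=robot.get_state();M=R.from_quat(q["eef_rot"]).as_matrix()
print(q["tcp_pos"],np.degrees(np.arctan2(M[1,0],M[0,0])),M[:,2],M.T@(np.r_[.4705,.3525,.1]-q["tcp_pos"]))
t=imaging.capture("top");s=imaging.capture("side")
a=t[215:310,195:305];b=s[230:400,190:320]
cv2.imwrite("pics/f_s.png",s);cv2.imwrite("pics/f_t.png",t)
cv2.imwrite("pics/c5.png",np.hstack([cv2.resize(a,None,fx=3.6,fy=3.6,interpolation=3)[:340],cv2.resize(b,None,fx=2,fy=2,interpolation=3)]))
E
```

```text
[0.46715611 0.3513607  0.12210753] 11.46349128676129 [-0.00480155 -0.00283956 -0.99998444] [ 0.00362008 -0.00049239  0.02208789]
```

View pics/c5.png

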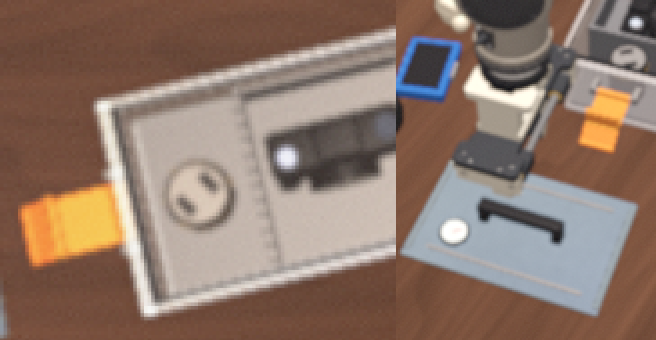

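The lens stands upright in the bay, with its cap at top pixel (250.6,268.6). The lid bar's centre is at side (252,341). I'll cross-check both before closing on the bar.

```bash
python3 - <<'E'
from h import *
L=plane("top",[(250.6,268.6)],.083)[0];a=np.radians(11.8);B=np.array([[np.cos(a),-np.sin(a)],[np.sin(a),np.cos(a)]])
print("lens in box",(B.T@(L-[.4834,.0205])))
s=cv2.imread("pics/f_s.png");V=hsv(s)[...,2];g=np.zeros(V.shape,bool);g[322:360,225:280]=1
for c in blobs((V<70)&g,30):
    x,y,w,h=cv2.boundingRect(c);print("side bar",x,y,w,h,rect(plane("side",c,.041)), tri((159,271),(x+w/2,y+h/2)))
print(proj("side",[[.4672,.3514,.122],[.4705,.3525,.041]]),proj("top",[.4705,.3525,.041]))
E
```

```text
lens in box [-0.00228415  0.06901236]
side bar 232 330 41 21 (array([0.46701978, 0.35931802]), [25.831321716308594, 108.70833587646484], 11.618821144104004) (array([0.46981288, 0.35333838, 0.02909136]), np.float64(0.0009499736844312855))
[[252.19062001 317.29082016]
 [252.07819729 337.26345222]] [[158.17405913 270.69367985]]
```

Call:
send_rows(
  commands=[
    {"translation":[0.003,-0.0005,0.015],"spin":0,"jaw":0.1},
    {"translation":[0,0,0.02],"spin":0,"jaw":0.1},
    {"translation":[0,0,0.02],"spin":0,"jaw":0.1},
    {"translation":[0,0,0.015],"spin":0,"jaw":0.1},
    {"translation":[0,0,0.01],"spin":0,"jaw":0.1},
    {"translation":[0,0,0.01],"spin":0,"jaw":0.1},
    {"translation":[0,0,0.005],"spin":0,"jaw":0.1},
    {"translation":[0,0,0],"spin":0,"jaw":0.1},
    {"translation":[0,0,0],"spin":0,"jaw":0.1},
  ],
)

```text
t: 13.15
tcp_pos: [0.4719, 0.3536, 0.0303]
eef_rot: [0.995, 0.101, 0.0, -0.0]
force: [-0.3, -0.9, -0.2]
gripper_width: 0.0829
grasp_force: 0.0
```

Call:
send_rows(
  commands=[
    {"translation":[-0.002,0,0.003],"spin":0,"jaw":0.3},
    {"translation":[0,0,0.003],"spin":0,"jaw":0.5},
    {"translation":[0,0,0],"spin":0,"jaw":0.65},
    {"translation":[0,0,0],"spin":0,"jaw":0.72},
    {"translation":[0,0,0],"spin":0,"jaw":0.76},
    {"translation":[0,0,0],"spin":0,"jaw":0.8},
    {"translation":[0,0,0],"spin":0,"jaw":0.9},
    {"translation":[0,0,0],"spin":0,"jaw":0.9},
    {"translation":[0,0,0],"spin":0,"jaw":0.9},
    {"translation":[0,0,0],"spin":0,"jaw":0.9},
  ],
  squeeze=35,
)

```text
t: 14.15
tcp_pos: [0.47, 0.3533, 0.0245]
eef_rot: [0.995, 0.101, 0.001, -0.0]
force: [-1.3, -0.2, 5.1]
gripper_width: 0.0104
grasp_force: 2.4
```

```bash
python3 - <<'E'
from h import *
q=robot.get_state();print(q["gripper_width"],q["grasp_force"],q["force"],q["tcp_pos"],q["t"])
t=imaging.capture("top");s=imaging.capture("side")
a=t[210:330,110:230];b=s[260:390,180:320]
cv2.imwrite("pics/c6.png",np.hstack([cv2.resize(a,(390,390),interpolation=3),cv2.resize(b,None,fx=3,fy=3,interpolation=3)]))
E
```

```text
0.010408584532130767 2.3967819272365887 [-1.26354351 -0.15085967  5.06313479] [0.47002138 0.35326612 0.02448748] 14.15
```

View pics/c6.png

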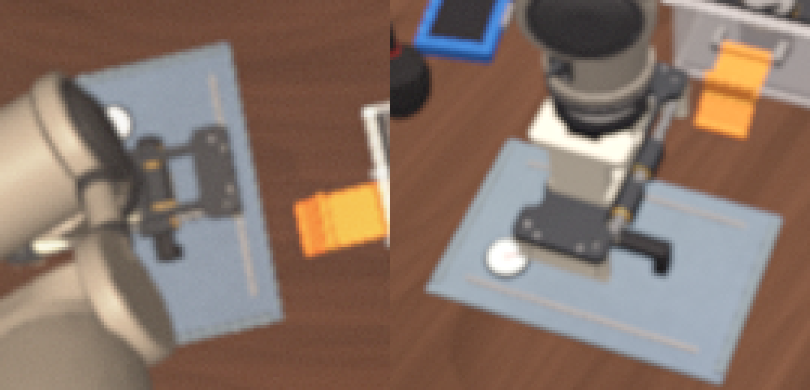

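Call:
send_rows(
  commands=[
    {"translation":[0,0,0],"spin":0,"jaw":1},
    {"translation":[0,0,0],"spin":0,"jaw":1},
    {"translation":[0,0,0],"spin":0,"jaw":1},
  ],
)

```text
t: 14.55
tcp_pos: [0.4702, 0.3533, 0.0245]
eef_rot: [0.995, 0.101, 0.001, -0.0]
force: [-0.6, 0.4, 5.6]
gripper_width: 0.0004
grasp_force: 2.7
```

Call:
send_rows(
  commands=[
    {"translation":[0,0,-0.01],"spin":0,"jaw":1},
    {"translation":[0,0,-0.01],"spin":0,"jaw":1},
    {"translation":[0,0,0],"spin":0,"jaw":1},
    {"translation":[0,0,0],"spin":0,"jaw":1},
  ],
)

```text
t: 14.95
tcp_pos: [0.4698, 0.3531, 0.0443]
eef_rot: [0.995, 0.101, 0.0, -0.0]
force: [-0.5, -0.1, -0.5]
gripper_width: 0.0007
grasp_force: 0.0
```

```bash
python3 - <<'E'
from h import *
q=robot.get_state();print(q["gripper_width"],q["grasp_force"],q["force"],q["tcp_pos"],q["moment"])
s=imaging.capture("side");cv2.imwrite("pics/g_s.png",s)
cv2.imwrite("pics/c7.png",cv2.resize(s[260:390,180:320],None,fx=4,fy=4,interpolation=3))
E
```

```text
0.0007397457654551489 0.0 [-0.45716038 -0.05196876 -0.49339528] [0.46979153 0.35311579 0.04425153] [ 0.03782887  0.01168085 -0.00656147]
```

View pics/c7.png

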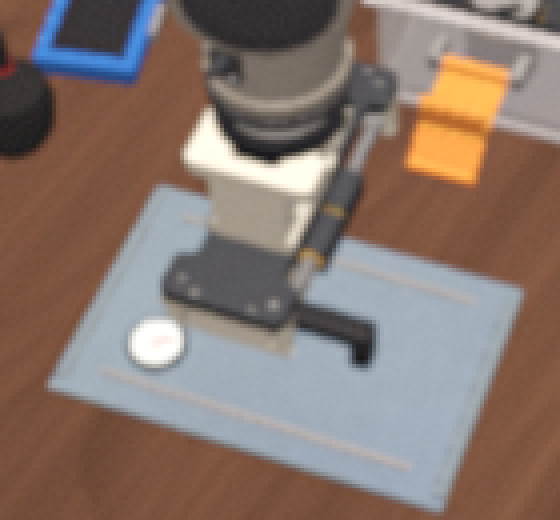

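The lid has not moved, the fingers are empty, and the hand is still over the bar (bar end at c7 (365,340), hand plate at (235,285)). Next, a numeric check of where the hand really is.

```bash
python3 - <<'E'
from h import *
y=np.array([.199,-.98,0]);x=np.array([.98,.199,0]);T=np.array([.4698,.3531,.0443])
for n,P in(("tcp",T),("grasp",T+[0,0,.019]),("body+y z110",T-y*.095+[0,0,.066]),("+x",T-y*.095+x*.0375+[0,0,.066]),("-x",T-y*.095-x*.0375+[0,0,.066])):
    print(n,(proj("side",P)[0]-[180,260])*4)
# bar ends
a=np.radians(11.5);u=np.array([np.cos(a),np.sin(a),0])
for z in(.035,.047):
  for s in(-.055,.055): print("bar end",z,s,(proj("side",np.array([.470,.3525,z])+s*u)[0]-[180,260])*4)
E
```

```text
tcp [288.52513661 307.0974183 ]
grasp [287.31829732 288.68690107]
body+y z110 [220.60942147 372.20681249]
+x [159.16270695 352.74371741]
-x [283.0947146  391.91076355]
bar end 0.035 -0.055 [373.77961639 340.75282154]
bar end 0.035 0.055 [206.79037929 289.91596064]
bar end 0.047 -0.055 [373.56803128 329.33192365]
bar end 0.047 0.055 [205.5266594  278.40597922]
```

```bash
python3 - <<'E'
from h import *
y=np.array([.199,-.98]);x=np.array([.98,.199]);T=np.array([.470,.3533])
for z in(.09,.11,.13):
  for n,p in(("top",(176,262)),("side",(237.7,336))):
    d=plane(n,[p],z)[0]-T; print(z,n,"tool x,y",d@x,d@y)
# c4 state: carriers at lens placing, tcp (.4671,.0868,.2026) psi 101.8
y=np.array([.979,.2045]);x=np.array([-.2045,.979]);T=np.array([.4671,.0868])
for z in(.27,.30):
  for p in((190+112/2.5,190+88/2.5),(190+138/2.5,190+275/2.5)):
    d=plane("top",[p],z)[0]-T; print("c4",z,d@x,d@y)
E
```

```text
0.09 top tool x,y 0.006940401092843211 0.06619808480067936
0.09 side tool x,y 0.018803359313674262 -0.03825669242984326
0.11 top tool x,y 0.004474395370068152 0.07076965008522805
0.11 side tool x,y 0.01226546899487606 -0.050779824363819046
0.13 top tool x,y 0.002008389647293137 0.07534121536977678
0.13 side tool x,y 0.005727578676077826 -0.06330295629779496
c4 0.27 0.0020542954738016588 0.09362954160251981
c4 0.27 0.015893676189961955 -0.07940325691460434
c4 0.3 -0.00035039695953752517 0.0883608343212975
c4 0.3 0.013082678765009691 -0.07959196161535047
```

```bash
python3 - <<'E'
from h import *
y=np.array([.4185,-.908]);T=np.array([.4875,-.3763])
for s in(-.055,.055):
  for z in(.09,.105,.12,.135): print(s,z,proj("side",np.r_[T+y*s,z])[0])
s=imaging.capture("side");t=imaging.capture("top")
E
```

```text
-0.055 0.09 [370.10639842 175.45691522]
-0.055 0.105 [370.62330172 171.71718136]
-0.055 0.12 [371.1455821  167.93374367]
-0.055 0.135 [371.67330954 164.10592039]
0.055 0.09 [369.52560976 155.41418102]
0.055 0.105 [370.01146792 151.74083735]
0.055 0.12 [370.5020567  148.02703761]
0.055 0.135 [370.99743212 144.27219445]
```

The near fingertip appeared about 20–25 mm higher than the reported TCP, and the shut fingers met the bar's top at a reported 24.5 mm. So the tips sit about 22 mm higher than reported. I'll open and go deeper in small steps, watching the force.

Call:
send_rows(
  commands=[
    {"translation":[0,0,0],"spin":0,"jaw":0.5},
    {"translation":[0,0,0],"spin":0,"jaw":0.5},
    {"translation":[0,0,0],"spin":0,"jaw":0.5},
    {"translation":[0,0,0],"spin":0,"jaw":0.5},
    {"translation":[0,0,0.008],"spin":0,"jaw":0.5},
    {"translation":[0,0,0.008],"spin":0,"jaw":0.5},
    {"translation":[0,0,0.005],"spin":0,"jaw":0.5},
    {"translation":[0,0,0.003],"spin":0,"jaw":0.5},
    {"translation":[0,0,0.002],"spin":0,"jaw":0.5},
    {"translation":[0,0,0],"spin":0,"jaw":0.5},
    {"translation":[0,0,0],"spin":0,"jaw":0.5},
  ],
)

```text
t: 16.2
tcp_pos: [0.4698, 0.3531, 0.018]
eef_rot: [0.995, 0.101, 0.0, -0.0]
force: [0.2, -0.5, 0.6]
gripper_width: 0.0461
grasp_force: 0.0
```

Call:
send_rows(
  commands=[
    {"translation":[0,0,0.002],"spin":0,"jaw":0.5},
    {"translation":[0,0,0.002],"spin":0,"jaw":0.5},
    {"translation":[0,0,0],"spin":0,"jaw":0.5},
  ],
)

```text
t: 16.5
tcp_pos: [0.4695, 0.3529, 0.0136]
eef_rot: [0.995, 0.101, -0.0, 0.0]
force: [-0.2, -0.1, -0.7]
gripper_width: 0.0458
grasp_force: 0.0
```

Call:
send_rows(
  commands=[
    {"translation":[0,0,0.002],"spin":0,"jaw":0.5},
    {"translation":[0,0,0.002],"spin":0,"jaw":0.5},
    {"translation":[0,0,0.002],"spin":0,"jaw":0.5},
    {"translation":[0,0,0],"spin":0,"jaw":0.5},
  ],
)

```text
t: 16.9
tcp_pos: [0.4694, 0.3529, 0.0074]
eef_rot: [0.995, 0.101, -0.0, 0.0]
force: [-0.8, -0.0, -0.4]
gripper_width: 0.0459
grasp_force: 0.0
```

Call:
send_rows(
  commands=[
    {"translation":[0,0,0.002],"spin":0,"jaw":0.5},
    {"translation":[0,0,0.002],"spin":0,"jaw":0.5},
    {"translation":[0,0,0],"spin":0,"jaw":0.6},
    {"translation":[0,0,0],"spin":0,"jaw":0.7},
    {"translation":[0,0,0],"spin":0,"jaw":0.75},
    {"translation":[0,0,0],"spin":0,"jaw":0.8},
    {"translation":[0,0,0],"spin":0,"jaw":0.85},
    {"translation":[0,0,0],"spin":0,"jaw":0.95},
    {"translation":[0,0,0],"spin":0,"jaw":0.95},
    {"translation":[0,0,0],"spin":0,"jaw":0.95},
  ],
)

```text
t: 17.9
tcp_pos: [0.4697, 0.3531, 0.004]
eef_rot: [0.995, 0.101, 0.0, 0.0]
force: [-0.8, -0.4, 0.3]
gripper_width: 0.0178
grasp_force: 35.0
```

The bar is gripped now (17.8 mm, 35 N), with the lid origin at z=0 when the reported TCP reads 4 mm. Lift and turn.

Call:
send_rows(
  commands=[
    {"translation":[0,0,-0.006],"spin":0,"jaw":0.95},
    {"translation":[0,0,-0.01],"spin":0,"jaw":0.95},
    {"translation":[0,0,-0.015],"spin":0,"jaw":0.95},
    {"translation":[0,0,-0.015],"spin":-8.2,"jaw":0.95},
    {"translation":[0,0,-0.015],"spin":-8.2,"jaw":0.95},
    {"translation":[0,0,-0.015],"spin":-8.2,"jaw":0.95},
    {"translation":[0,0,-0.015],"spin":-8.2,"jaw":0.95},
    {"translation":[0,0,-0.015],"spin":-8.2,"jaw":0.95},
    {"translation":[0,0,-0.015],"spin":-8.2,"jaw":0.95},
    {"translation":[0,0,-0.015],"spin":-8.2,"jaw":0.95},
    {"translation":[0,0,-0.015],"spin":-8.2,"jaw":0.95},
    {"translation":[0,0,-0.015],"spin":-8.2,"jaw":0.95},
    {"translation":[0,0,-0.015],"spin":-8.2,"jaw":0.95},
    {"translation":[0,0,0],"spin":-8.3,"jaw":0.95},
    {"translation":[0,0,0],"spin":0,"jaw":0.95},
  ],
)

```text
t: 19.4
tcp_pos: [0.4696, 0.353, 0.1859]
eef_rot: [0.63, 0.777, 0.0, 0.0]
force: [-0.2, 0.2, -4.6]
gripper_width: 0.0178
grasp_force: 35.0
```

Call:
send_rows(
  commands=[
    {"translation":[-0.014,-0.0024,0],"spin":0,"jaw":0.95},
    {"translation":[-0.024,-0.004,0],"spin":0,"jaw":0.95},
    {"translation":[-0.024,-0.004,0],"spin":0,"jaw":0.95},
    {"translation":[-0.024,-0.004,0],"spin":0,"jaw":0.95},
    {"translation":[-0.024,-0.004,0],"spin":0,"jaw":0.95},
    {"translation":[-0.024,-0.004,0],"spin":0,"jaw":0.95},
    {"translation":[-0.024,-0.004,0],"spin":0,"jaw":0.95},
    {"translation":[-0.024,-0.004,0],"spin":0,"jaw":0.95},
    {"translation":[-0.024,-0.004,0],"spin":0,"jaw":0.95},
    {"translation":[-0.024,-0.004,0],"spin":0,"jaw":0.95},
    {"translation":[-0.024,-0.004,0],"spin":0,"jaw":0.95},
    {"translation":[-0.024,-0.004,0],"spin":0,"jaw":0.95},
    {"translation":[-0.024,-0.004,0],"spin":0,"jaw":0.95},
    {"translation":[-0.018,-0.003,0],"spin":0,"jaw":0.95},
    {"translation":[-0.008,-0.0012,0],"spin":0,"jaw":0.95},
    {"translation":[0,0,0],"spin":0,"jaw":0.95},
    {"translation":[0,0,0],"spin":0,"jaw":0.95},
  ],
)

```text
t: 21.1
tcp_pos: [0.4832, 0.0211, 0.1848]
eef_rot: [0.631, 0.776, 0.0, -0.0]
force: [-0.7, 0.4, -2.5]
gripper_width: 0.0176
grasp_force: 35.0
```

```bash
cat > lid.py <<'E'
from h import *
# refined box outline from the first picture: white flange, edges fitted by line intersection
def quad(P):
    return rect(P)
q=robot.get_state();M=R.from_quat(q["eef_rot"]).as_matrix();T=q["tcp_pos"]
print(T,np.degrees(np.arctan2(M[1,0],M[0,0])),q["gripper_width"],q["t"])
print("to box centre, tool axes",M.T@(np.r_[.4834,.0205,T[2]]-T))
zl=T[2]-.004+.015
for n in("top","side"):
    im=imaging.capture(n);cv2.imwrite(f"pics/l_{n}.png",im);H,S,V=cv2.split(hsv(im))
    for c in blobs((H>85)&(H<130)&(V>70)&(S>12),600):
        x,y=c.mean(0)
        if (n=="top" and 190<x<350 and 190<y<320) or (n=="side" and 200<x<430 and 120<y<330):
            h=cv2.approxPolyDP(cv2.convexHull(c),6,True)[:,0]
            print(n,h.tolist());print(((plane(n,h,zl)-T[:2])@M[:2,:2]).round(4).tolist())
E
python3 lid.py
```

```text
[0.48318857 0.02112115 0.18481315] 101.75869900758772 0.01764195432650187 21.1
to box centre, tool axes [-6.51207290e-04  8.04100713e-05 -2.97264391e-07]
top [[313, 218], [329, 279], [302, 286], [302, 220]]
[[-0.1191, 0.0762], [-0.1202, -0.0796], [-0.0519, -0.0806], [-0.0911, 0.0778]]
side [[199, 248], [222, 252], [213, 280], [188, 276]]
[[0.2259, 0.229], [0.2196, 0.17], [0.3087, 0.1531], [0.317, 0.2134]]
side [[354, 191], [333, 250], [271, 236], [296, 188]]
[[-0.1144, -0.0793], [0.124, -0.0834], [0.1279, 0.0764], [-0.074, 0.0762]]
```

Call:
send_rows(
  commands=[
    {"translation":[-0.002,0.0023,0.01],"spin":0,"jaw":0.95},
    {"translation":[0,0,0.015],"spin":0,"jaw":0.95},
    {"translation":[0,0,0.015],"spin":0,"jaw":0.95},
    {"translation":[0,0,0.012],"spin":0,"jaw":0.95},
    {"translation":[0,0,0.008],"spin":0,"jaw":0.95},
    {"translation":[0,0,0],"spin":0,"jaw":0.95},
    {"translation":[0,0,0],"spin":0,"jaw":0.95},
  ],
)

```text
t: 21.9
tcp_pos: [0.4864, 0.0195, 0.125]
eef_rot: [0.63, 0.776, 0.0, 0.0]
force: [0.4, 0.3, -2.7]
gripper_width: 0.0174
grasp_force: 35.0
```

```bash
python3 lid.py; python3 - <<'E'
import cv2,numpy as np
t=cv2.imread("pics/l_top.png");s=cv2.imread("pics/l_side.png")
cv2.imwrite("pics/c8.png",np.vstack([cv2.resize(t[215:310,195:355],(480,285),interpolation=3),cv2.resize(s[180:300,250:410],(400,300),interpolation=3)[:,:400].copy() if 0 else cv2.resize(s[185:280,250:410],(480,285),interpolation=3)]))
E
```

```text
[0.48638892 0.01948217 0.12495468] 101.85488103090684 0.017368759100339713 21.9
to box centre, tool axes [ 1.61014060e-03 -2.71607037e-03 -4.77362112e-07]
top [[312, 220], [327, 279], [302, 285], [299, 223]]
[[-0.1189, 0.0776], [-0.1187, -0.0809], [-0.0523, -0.0806], [-0.0836, 0.078]]
side [[199, 248], [222, 252], [213, 280], [188, 276]]
[[0.1769, 0.2581], [0.1703, 0.1953], [0.2651, 0.1775], [0.2739, 0.2416]]
side [[352, 206], [329, 266], [271, 252], [294, 205]]
[[-0.1173, -0.0807], [0.1265, -0.0796], [0.1285, 0.0753], [-0.0673, 0.0767]]
```

View pics/c8.png

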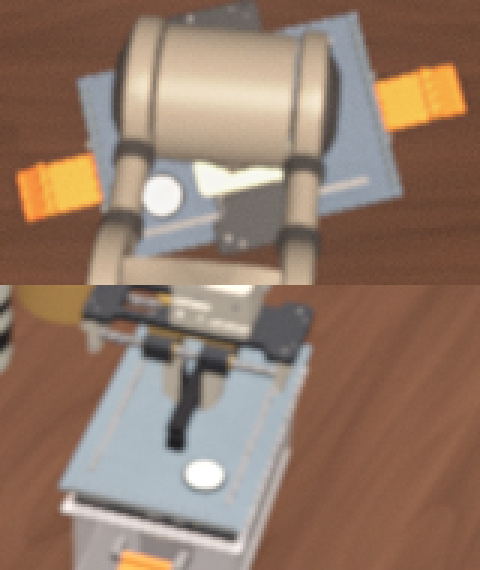

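The lid is level over the box in both views. Lid corners in the top view are at about (314.3,219), (329,280) and (221.7,241), to compare with the box corners (313.4,221.2), (327.9,279.4), (222.8,242.8).

```bash
python3 - <<'E'
from h import *
a=np.radians(11.8);B=np.array([[np.cos(a),-np.sin(a)],[np.sin(a),np.cos(a)]])
c0=np.array([.4834,.0205])
l=(plane("top",[(314.3,219),(329,280),(221.7,241)],.136)-c0)@B
b=(plane("top",[(313.4,221.2),(327.9,279.4),(222.8,242.8)],.110)-c0)@B
print(l.round(4),b.round(4))
# box in first picture: subpixel edge along profiles across the flange
t=cv2.imread("pics/top0.png");g=hsv(t)[...,1].astype(float)  # saturation: wood high, flange low
def edge(p0,d):   # outermost crossing S=80 moving inward from outside (box coords)
    r=np.arange(-.012,.008,.0004);P=np.array([np.r_[c0+B@(np.array(p0)+d*x),.110] for x in r])
    px=proj("top",P);v=cv2.remap(g.astype(np.float32),px[:,0].astype(np.float32)[None],px[:,1].astype(np.float32)[None],1)[0]
    i=np.nonzero(v<85)[0];return r[i[0]] if len(i) else np.nan
for nm,pts,d in(("+x",[(.08,y) for y in np.linspace(-.11,.11,12)],np.array([-1,0])),("-x",[(-.08,y) for y in np.linspace(-.11,.11,12)],np.array([1,0])),
  ("+y",[(x,.126) for x in(-.07,-.06,-.05,-.04,.04,.05,.06,.07)],np.array([0,-1])),("-y",[(x,-.126) for x in(-.07,-.06,-.05,-.04,.04,.05,.06,.07)],np.array([0,1]))):
    print(nm,[round(edge(p,d)*1000,1) for p in pts])
E
```

```text
[[ 0.0816 -0.127 ]
 [-0.0818 -0.1247]
 [ 0.0818  0.1235]] [[ 0.0802 -0.1258]
 [-0.0794 -0.1248]
 [ 0.0802  0.1247]]
+x [np.float64(-5.2), np.float64(-4.8), np.float64(-4.8), np.float64(-4.4), np.float64(-4.8), np.float64(-4.8), np.float64(-4.0), np.float64(-4.0), np.float64(-4.4), np.float64(-4.0), np.float64(-3.6), np.float64(-2.8)]
-x [np.float64(-1.6), np.float64(-2.0), np.float64(-2.0), np.float64(-2.8), np.float64(-2.8), np.float64(-2.8), np.float64(-2.8), np.float64(-2.4), np.float64(-2.8), np.float64(-3.2), np.float64(-3.2), np.float64(-3.2)]
+y [np.float64(-4.8), np.float64(-5.2), np.float64(-5.2), np.float64(-4.8), np.float64(-6.0), np.float64(-6.0), np.float64(-5.6), np.float64(-5.2)]
-y [np.float64(-1.2), np.float64(-0.4), np.float64(-0.4), np.float64(-0.4), np.float64(-0.4), np.float64(-0.4), np.float64(-0.4), np.float64(-0.0)]
```

```bash
cat > ed.py <<'E'
from h import *
a=np.radians(11.8);B=np.array([[np.cos(a),-np.sin(a)],[np.sin(a),np.cos(a)]]);c0=np.array([.4834,.0205])
def run(f,hx,hy,z,cam="top",th=85):
    g=hsv(cv2.imread(f))[...,1].astype(np.float32)
    def edge(p0,d):
        r=np.arange(-.014,.012,.0002);P=np.array([np.r_[c0+B@(np.array(p0)+d*x),z] for x in r])
        px=proj(cam,P).astype(np.float32);v=cv2.remap(g,px[:,:1],px[:,1:],1)[:,0]
        i=np.nonzero(v<th)[0];return round(-1000*r[i[0]],1) if len(i) and i[0]>0 else None
    ys=np.linspace(-.11,.11,12);xs=(-.07,-.06,-.05,-.04,-.03,.03,.04,.05,.06,.07)
    for nm,pts,d in(("+x",[(hx,y) for y in ys],[-1,0]),("-x",[(-hx,y) for y in ys],[1,0]),("+y",[(x,hy) for x in xs],[0,-1]),("-y",[(x,-hy) for x in xs],[0,1])):
        print(nm,[edge(p,np.array(d)) for p in pts])
E
python3 - <<'E'
from ed import *
print("box f_t");run("pics/f_t.png",.08,.126,.110)
print("lid");run("pics/l_top.png",.082,.126,.134)
print("lid side");run("pics/l_side.png",.082,.126,.134,"side")
E
```

```text
box f_t
+x [np.float64(5.2), np.float64(4.8), np.float64(4.6), np.float64(4.4), np.float64(5.0), np.float64(4.8), np.float64(4.2), np.float64(4.0), np.float64(4.6), np.float64(4.0), np.float64(3.6), np.float64(3.0)]
-x [np.float64(1.8), np.float64(2.0), np.float64(2.2), np.float64(2.6), np.float64(2.8), np.float64(2.8), np.float64(2.8), np.float64(2.6), np.float64(2.8), np.float64(3.2), np.float64(3.4), np.float64(3.6)]
+y [np.float64(5.0), np.float64(5.2), np.float64(5.4), np.float64(4.8), np.float64(9.4), np.float64(9.0), np.float64(6.0), np.float64(6.2), np.float64(5.8), np.float64(5.8)]
-y [np.float64(1.2), np.float64(0.6), np.float64(0.6), np.float64(0.6), np.float64(5.4), np.float64(4.6), np.float64(0.4), np.float64(0.6), np.float64(0.4), np.float64(0.2)]
lid
+x [np.float64(4.6), np.float64(4.4), np.float64(4.2), np.float64(3.0), None, None, None, None, None, None, np.float64(6.0), np.float64(3.6)]
-x [np.float64(1.6), np.float64(1.4), np.float64(1.4), np.float64(1.6), None, None, np.float64(13.6), np.float64(13.6), None, None, None, None]
+y [None, None, np.float64(11.2), np.float64(5.6), np.float64(5.8), np.float64(4.6), np.float64(4.2), np.float64(4.2), np.float64(3.8), np.float64(4.0)]
-y [np.float64(0.8), np.float64(0.8), np.float64(0.6), np.float64(0.8), np.float64(3.0), np.float64(1.2), np.float64(0.8), np.float64(1.0), np.float64(1.2), np.float64(0.8)]
lid side
+x [None, np.float64(5.8), None, np.float64(5.2), np.float64(5.0), np.float64(5.0), np.float64(5.2), np.float64(4.6), np.float64(5.2), np.float64(4.8), np.float64(4.8), np.float64(4.8)]
-x [np.float64(2.2), np.float64(4.6), np.float64(4.8), np.float64(4.6), np.float64(5.8), np.float64(8.8), np.float64(12.4), None, None, None, None, None]
+y [None, None, None, None, None, None, None, None, None, None]
-y [None, None, None, None, None, None, None, None, None, np.float64(13.8)]
```

Same-camera comparison: the lid is only about 1 mm short in box y, aligned in x, and 0.3° short in yaw. I'll correct that and lower in small steps.

Call:
send_rows(
  commands=[
    {"translation":[0.001,0,0.003],"spin":-0.3,"jaw":0.95},
    {"translation":[0,0,0.003],"spin":0,"jaw":0.95},
    {"translation":[0,0,0.002],"spin":0,"jaw":0.95},
    {"translation":[0,0,0.002],"spin":0,"jaw":0.95},
    {"translation":[0,0,0],"spin":0,"jaw":0.95},
    {"translation":[0,0,0],"spin":0,"jaw":0.95},
  ],
)

```text
t: 22.6
tcp_pos: [0.486, 0.0203, 0.1149]
eef_rot: [0.628, 0.778, -0.0, -0.0]
force: [1.3, 0.6, -2.5]
gripper_width: 0.0175
grasp_force: 35.0
```

Call:
send_rows(
  commands=[
    {"translation":[0,0,0.001],"spin":0,"jaw":0.95},
    {"translation":[0,0,0.001],"spin":0,"jaw":0.95},
    {"translation":[0,0,0.001],"spin":0,"jaw":0.95},
    {"translation":[0,0,0],"spin":0,"jaw":0.95},
  ],
)

```text
t: 23.0
tcp_pos: [0.4859, 0.0203, 0.1117]
eef_rot: [0.628, 0.778, -0.0, -0.0]
force: [1.1, -0.8, -2.2]
gripper_width: 0.0173
grasp_force: 35.0
```

Call:
send_rows(
  commands=[
    {"translation":[0,0,0.001],"spin":0,"jaw":0.95},
    {"translation":[0,0,0.0005],"spin":0,"jaw":0.95},
    {"translation":[0,0,0.0005],"spin":0,"jaw":0.95},
    {"translation":[0,0,0],"spin":0,"jaw":0.95},
  ],
)

```text
t: 23.4
tcp_pos: [0.4859, 0.0203, 0.1098]
eef_rot: [0.628, 0.778, -0.0, -0.0]
force: [-0.2, -0.4, -3.1]
gripper_width: 0.0176
grasp_force: 35.0
```

Call:
send_rows(
  commands=[
    {"translation":[0,0,0.0005],"spin":0,"jaw":0.95},
    {"translation":[0,0,0.0005],"spin":0,"jaw":0.95},
    {"translation":[0,0,0],"spin":0,"jaw":0.95},
  ],
)

```text
t: 23.7
tcp_pos: [0.486, 0.0203, 0.1089]
eef_rot: [0.628, 0.778, -0.0, 0.0]
force: [-0.5, -0.4, -2.6]
gripper_width: 0.0177
grasp_force: 35.0
```

Call:
send_rows(
  commands=[
    {"translation":[0,0,0.0005],"spin":0,"jaw":0.95},
    {"translation":[0,0,0.0005],"spin":0,"jaw":0.95},
    {"translation":[0,0,0],"spin":0,"jaw":0.95},
  ],
)

```text
t: 24.0
tcp_pos: [0.4861, 0.0203, 0.1085]
eef_rot: [0.628, 0.778, 0.0, 0.0]
force: [-2.1, -0.9, 4.1]
gripper_width: 0.0175
grasp_force: 35.0
```

Contact at lid z ≈ 104.5–105, which is the gasket. Release, lift clear and check.

Call:
send_rows(
  commands=[
    {"translation":[0,0,0],"spin":0,"jaw":0.78},
    {"translation":[0,0,0],"spin":0,"jaw":0.7},
    {"translation":[0,0,0],"spin":0,"jaw":0.6},
    {"translation":[0,0,0],"spin":0,"jaw":0.5},
    {"translation":[0,0,0],"spin":0,"jaw":0.5},
    {"translation":[0,0,-0.01],"spin":0,"jaw":0.5},
    {"translation":[0,0,-0.02],"spin":0,"jaw":0.5},
    {"translation":[0,0,-0.03],"spin":0,"jaw":0.5},
    {"translation":[0,0,-0.03],"spin":0,"jaw":0.5},
    {"translation":[0,0,-0.03],"spin":0,"jaw":0.5},
    {"translation":[-0.02,0,0],"spin":0,"jaw":0.5},
    {"translation":[-0.04,0,0],"spin":0,"jaw":0.5},
    {"translation":[-0.04,0,0],"spin":0,"jaw":0.5},
    {"translation":[-0.04,0,0],"spin":0,"jaw":0.5},
    {"translation":[-0.04,0,0],"spin":0,"jaw":0.5},
    {"translation":[-0.02,0,0],"spin":0,"jaw":0.5},
    {"translation":[0,0,0],"spin":0,"jaw":0.5},
  ],
)

```text
t: 25.7
tcp_pos: [0.5282, -0.1774, 0.2279]
eef_rot: [0.63, 0.777, -0.0, 0.0]
force: [0.4, 0.6, -0.1]
gripper_width: 0.0461
grasp_force: 0.0
```

```bash
cat > m2.py <<'E'
from ed import *
q=robot.get_state();M=R.from_quat(q["eef_rot"]).as_matrix()
print(q["tcp_pos"],np.degrees(np.arctan2(M[1,0],M[0,0])),q["force"],q["t"])
for n in("top","side"): cv2.imwrite(f"pics/p_{n}.png",imaging.capture(n))
run("pics/p_top.png",.082,.126,.118)
H,S,V=cv2.split(hsv(cv2.imread("pics/p_top.png")))
for n in("top","side"):
  H,S,V=cv2.split(hsv(cv2.imread(f"pics/p_{n}.png")))
  for c in blobs((H>6)&(H<28)&(S>140)&(V>170),20):
    x,y=c.mean(0)
    if 190<x<360 and 180<y<330: print(n,"orange",c.mean(0).round(1),c.min(0),c.max(0), ((plane(n,c,.075)-c0)@B)[:,1].min().round(4),((plane(n,c,.075)-c0)@B)[:,1].max().round(4))
def clip(s,th,x=0,r=.076,off=np.arctan2(20,73)):   # lip world point for clip sign s
    b=np.array([x,s*(.130+r*np.sin(th+off))+.002,0]); return np.r_[c0+B@(b[:2]+[.0009,0]),.075+r*np.cos(th+off)]
for s in(1,-1):
  for th in(1.2,1.4,1.6): print(s,th,"lip px top",proj("top",clip(s,th))[0].round(1),"side",proj("side",clip(s,th))[0].round(1))
E
python3 m2.py
```

```text
[ 0.52816914 -0.17735346  0.22792894] 101.96208969995462 [ 0.39369698  0.56389083 -0.05715535] 25.7
+x [np.float64(5.2), np.float64(4.6), np.float64(4.6), np.float64(4.8), np.float64(4.8), np.float64(4.8), np.float64(4.4), np.float64(4.2), np.float64(4.4), np.float64(3.8), np.float64(3.4), np.float64(3.2)]
-x [None, None, np.float64(1.4), np.float64(1.6), np.float64(1.6), np.float64(2.0), np.float64(2.4), np.float64(2.4), np.float64(2.4), np.float64(2.6), np.float64(2.6), np.float64(2.6)]
+y [np.float64(4.2), np.float64(4.6), np.float64(4.8), np.float64(4.6), np.float64(8.8), np.float64(7.0), np.float64(5.0), np.float64(5.2), np.float64(5.6), np.float64(5.6)]
-y [None, None, None, None, None, np.float64(4.0), np.float64(-0.0), np.float64(0.2), np.float64(0.2), np.float64(-0.2)]
top orange [214.4 276.9] [200 266] [228 288] 0.1346 0.2077
top orange [346.7 248.6] [344 243] [349 253] -0.2067 -0.1898
top orange [326.  247.2] [320 239] [333 258] -0.1695 -0.129
side orange [293.6 290.2] [281 275] [305 306] 0.1284 0.2267
side orange [329.6 200.1] [322 196] [338 204] -0.2079 -0.18
1 1.2 lip px top [200.6 279.3] side [289.1 295.8]
1 1.4 lip px top [201.6 279.5] side [289.  299.6]
1 1.6 lip px top [203.7 279.4] side [289.3 302.4]
-1 1.2 lip px top [347.5 244. ] side [331.8 196.3]
-1 1.4 lip px top [346.8 244.6] side [331.5 200.1]
-1 1.6 lip px top [345.1 245.4] side [331.  204.3]
```

```bash
python3 - <<'E'
from ed import *
a=np.radians(12.2);B2=np.array([[np.cos(a),-np.sin(a)],[np.sin(a),np.cos(a)]]);cc=c0+B@np.array([.00085,.0025])
off=np.arctan2(20,73)
def pts(s,th):
    out=[]
    for x in(-.022,.022):
      for k in np.linspace(0,2*np.pi,16):
        y=.130+.076*np.sin(th+off)+.004*np.sin(k);z=.075+.076*np.cos(th+off)+.004*np.cos(k)
        out.append(np.r_[cc+B2@[x,s*y],z])
    return np.array(out)
for s in(1,-1):
  for th in(1.2,1.3,1.4,1.5,1.6,1.7):
    t=proj("top",pts(s,th));q=proj("side",pts(s,th)); print(s,th,"top min/max",t.min(0).round(1),t.max(0).round(1),"side",q.min(0).round(1),q.max(0).round(1))
E
```

```text
1 1.2 top min/max [197.4 271.6] [203.6 288.3] side [280.8 292.3] [298.4 299.8]
1 1.3 top min/max [197.8 271.8] [204.  288.3] side [280.7 294.4] [298.3 301.9]
1 1.4 top min/max [198.4 271.9] [204.7 288.3] side [280.8 296.2] [298.2 303.7]
1 1.5 top min/max [199.4 271.9] [205.5 288.3] side [280.9 297.7] [298.3 305.2]
1 1.6 top min/max [200.5 271.9] [206.7 288.1] side [281.1 299. ] [298.5 306.5]
1 1.7 top min/max [201.9 271.8] [208.  287.9] side [281.5 300. ] [298.7 307.4]
-1 1.2 top min/max [343.7 235.4] [350.8 251.7] side [324.1 193.6] [338.7 199.1]
-1 1.3 top min/max [343.5 235.7] [350.5 252. ] side [324.  195.4] [338.5 200.9]
-1 1.4 top min/max [343.  236.1] [350.  252.2] side [323.8 197.4] [338.3 202.9]
-1 1.5 top min/max [342.3 236.5] [349.2 252.6] side [323.6 199.4] [338.1 204.9]
-1 1.6 top min/max [341.3 237. ] [348.2 253. ] side [323.3 201.6] [337.7 207.1]
-1 1.7 top min/max [340.1 237.6] [347.  253.4] side [323.  203.9] [337.4 209.4]
```

The lid is seated (within ~0.5 mm of the box centre, same yaw). The clips read θ≈1.55 (left) and ≈1.47 (right). Right clip first: pinch the lip from the sides and carry it along its arc.

Call:
send_rows(
  commands=[
    {"translation":[-0.0017,0.0005,0.02],"spin":-0.3,"jaw":0.22},
    {"translation":[0,0,0.03],"spin":0,"jaw":0.22},
    {"translation":[0,0,0.03],"spin":0,"jaw":0.22},
    {"translation":[0,0,0.03],"spin":0,"jaw":0.22},
    {"translation":[0,0,0.03],"spin":0,"jaw":0.22},
    {"translation":[0,0,0.02],"spin":0,"jaw":0.22},
    {"translation":[0,0,0.015],"spin":0,"jaw":0.22},
    {"translation":[0,0,0.01],"spin":0,"jaw":0.22},
    {"translation":[0,0,0.01],"spin":0,"jaw":0.22},
    {"translation":[0,0,0.003],"spin":0,"jaw":0.22},
    {"translation":[0,0,0],"spin":0,"jaw":0.22},
  ],
  squeeze=10,
)

```text
t: 26.9
tcp_pos: [0.5289, -0.1765, 0.03]
eef_rot: [0.626, 0.78, -0.0, -0.0]
force: [-0.0, 0.2, 0.2]
gripper_width: 0.0716
grasp_force: 0.0
```

Call:
send_rows(
  commands=[
    {"translation":[0,0,0],"spin":0,"jaw":0.35},
    {"translation":[0,0,0],"spin":0,"jaw":0.42},
    {"translation":[0,0,0],"spin":0,"jaw":0.48},
    {"translation":[0,0,0],"spin":0,"jaw":0.54},
    {"translation":[0,0,0],"spin":0,"jaw":0.65},
    {"translation":[0,0,0],"spin":0,"jaw":0.65},
    {"translation":[0,0,0],"spin":0,"jaw":0.65},
  ],
)

```text
t: 27.6
tcp_pos: [0.5288, -0.177, 0.0299]
eef_rot: [0.626, 0.78, -0.0, 0.0]
force: [-2.5, -1.6, 0.9]
gripper_width: 0.0437
grasp_force: 10.0
```

Pinched at 43.7 mm, the clip's width. Now the arc.

Call:
send_rows(
  commands=[
    {"translation":[-0.001,0,-0.0087],"spin":0,"jaw":0.65},
    {"translation":[0,0,-0.0093],"spin":0,"jaw":0.65},
    {"translation":[0.0012,0,-0.0092],"spin":0,"jaw":0.65},
    {"translation":[0.0023,0,-0.009],"spin":0,"jaw":0.65},
    {"translation":[0.0034,0,-0.0086],"spin":0,"jaw":0.65},
    {"translation":[0.0044,0,-0.0082],"spin":0,"jaw":0.65},
    {"translation":[0,0,0],"spin":0,"jaw":0.65},
  ],
)

```text
t: 28.3
tcp_pos: [0.5265, -0.1661, 0.0841]
eef_rot: [0.626, 0.78, -0.0, 0.0]
force: [-2.4, 1.7, 0.2]
gripper_width: 0.0435
grasp_force: 10.0
```

Call:
send_rows(
  commands=[
    {"translation":[0.0054,0,-0.0075],"spin":0,"jaw":0.65},
    {"translation":[0.0063,0,-0.0069],"spin":0,"jaw":0.65},
    {"translation":[0.0071,0,-0.006],"spin":0,"jaw":0.65},
    {"translation":[0.0054,0,-0.0038],"spin":0,"jaw":0.65},
    {"translation":[0,0,0],"spin":0,"jaw":0.65},
  ],
)

```text
t: 28.8
tcp_pos: [0.5214, -0.1423, 0.1077]
eef_rot: [0.626, 0.78, 0.0, 0.0]
force: [-2.3, -0.3, -0.5]
gripper_width: 0.0438
grasp_force: 10.0
```

```bash
cat > m3.py <<'E'
from ed import *
q=robot.get_state();M=R.from_quat(q["eef_rot"]).as_matrix()
print(q["tcp_pos"],np.degrees(np.arctan2(M[1,0],M[0,0])),q["force"],q["t"])
for n in("top","side"):
  im=imaging.capture(n);cv2.imwrite(f"pics/r_{n}.png",im);H,S,V=cv2.split(hsv(im))
  for c in blobs((H>6)&(H<28)&(S>140)&(V>150),15):
    x,y=c.mean(0)
    if 190<x<360 and 150<y<330: print(n,"orange",c.mean(0).round(1),c.min(0),c.max(0))
a=np.radians(12.2);B2=np.array([[np.cos(a),-np.sin(a)],[np.sin(a),np.cos(a)]]);cc=c0+B@np.array([.00085,.0025]);off=np.arctan2(20,73)
for s in(1,-1):
  for th in(0,.1,.3,.5,1.5):
    P=np.array([np.r_[cc+B2@[x,s*(.130+.076*np.sin(th+off))],.075+.076*np.cos(th+off)] for x in(-.022,0,.022)])
    print(s,th,proj("top",P).round(0).tolist(),proj("side",P).round(0).tolist())
E
python3 m3.py
```

```text
[ 0.52137815 -0.14231423  0.10774016] 102.49439660912303 [-2.27378817 -0.33315623 -0.53269491] 28.8
top orange [214.4 276.9] [200 266] [228 288]
top orange [325.9 250.9] [322 243] [329 257]
top orange [355.4 163.6] [333 142] [378 185]
side orange [293.4 290.6] [281 275] [305 306]
side orange [327.5 195.2] [317 186] [336 203]
side orange [271.7 187.3] [256 177] [288 196]
1 0 [[218.0, 282.0], [217.0, 274.0], [215.0, 266.0]] [[305.0, 265.0], [297.0, 263.0], [288.0, 261.0]]
1 0.1 [[216.0, 283.0], [214.0, 275.0], [212.0, 266.0]] [[304.0, 268.0], [296.0, 266.0], [287.0, 264.0]]
1 0.3 [[211.0, 284.0], [209.0, 276.0], [208.0, 268.0]] [[303.0, 273.0], [294.0, 271.0], [286.0, 269.0]]
1 0.5 [[207.0, 286.0], [206.0, 277.0], [204.0, 269.0]] [[301.0, 279.0], [293.0, 277.0], [284.0, 275.0]]
1 1.5 [[204.0, 288.0], [202.0, 280.0], [201.0, 272.0]] [[298.0, 304.0], [290.0, 301.0], [281.0, 299.0]]
-1 0 [[332.0, 254.0], [330.0, 246.0], [328.0, 238.0]] [[335.0, 192.0], [328.0, 191.0], [321.0, 189.0]]
-1 0.1 [[335.0, 254.0], [332.0, 245.0], [330.0, 237.0]] [[336.0, 191.0], [328.0, 190.0], [321.0, 188.0]]
-1 0.3 [[339.0, 253.0], [337.0, 244.0], [335.0, 236.0]] [[337.0, 190.0], [330.0, 189.0], [322.0, 187.0]]
-1 0.5 [[343.0, 252.0], [341.0, 244.0], [339.0, 236.0]] [[338.0, 190.0], [330.0, 189.0], [323.0, 187.0]]
-1 1.5 [[348.0, 252.0], [346.0, 245.0], [344.0, 237.0]] [[338.0, 204.0], [331.0, 202.0], [324.0, 201.0]]
```

The right clip now stands at about θ≈0.3 (side rows 186–203). Release, go outside with shut fingers, then push inward.

Call:
send_rows(
  commands=[
    {"translation":[0,0,0],"spin":0,"jaw":0.45},
    {"translation":[0,0,0],"spin":0,"jaw":0.35},
    {"translation":[0,0,0],"spin":0,"jaw":0.3},
    {"translation":[0,0,-0.02],"spin":0,"jaw":0.3},
    {"translation":[0,0,-0.025],"spin":0,"jaw":0.3},
    {"translation":[0,0,-0.015],"spin":0,"jaw":0.5},
    {"translation":[-0.02,0,0],"spin":0,"jaw":1},
    {"translation":[-0.02,0,0],"spin":0.2,"jaw":1},
    {"translation":[0,0,0],"spin":0,"jaw":1},
    {"translation":[0,0,0],"spin":0,"jaw":1},
    {"translation":[0,0,0],"spin":0,"jaw":1},
    {"translation":[0,0,0.025],"spin":0,"jaw":1},
    {"translation":[0,0,0.025],"spin":0,"jaw":1},
    {"translation":[0,0,0.002],"spin":0,"jaw":1},
    {"translation":[0,0,0],"spin":0,"jaw":1},
  ],
)

```text
t: 30.4
tcp_pos: [0.5298, -0.1817, 0.1149]
eef_rot: [0.628, 0.779, -0.0, -0.001]
force: [0.4, 0.2, 0.0]
gripper_width: 0.0
grasp_force: 0.0
```

Call:
send_rows(
  commands=[
    {"translation":[0.01,0,0],"spin":0,"jaw":1},
    {"translation":[0.01,0,0],"spin":0,"jaw":1},
    {"translation":[0.005,0,0],"spin":0,"jaw":1},
    {"translation":[0.005,0,0],"spin":0,"jaw":1},
    {"translation":[0.003,0,0],"spin":0,"jaw":1},
    {"translation":[0,0,0],"spin":0,"jaw":1},
  ],
)

```text
t: 31.0
tcp_pos: [0.5239, -0.1507, 0.1162]
eef_rot: [0.628, 0.779, -0.0, 0.002]
force: [0.7, -4.4, 3.6]
gripper_width: 0.0004
grasp_force: 2.1
```

Call:
send_rows(
  commands=[
    {"translation":[0.003,0,0],"spin":0,"jaw":1},
    {"translation":[0.003,0,0],"spin":0,"jaw":1},
    {"translation":[0.003,0,0],"spin":0,"jaw":1},
    {"translation":[0,0,0],"spin":0,"jaw":1},
  ],
)

```text
t: 31.4
tcp_pos: [0.5239, -0.1467, 0.1185]
eef_rot: [0.628, 0.778, -0.002, 0.007]
force: [-0.7, -19.1, 13.6]
gripper_width: 0.0004
grasp_force: 9.2
```

Call:
send_rows(
  commands=[
    {"translation":[0.003,0,0],"spin":0,"jaw":1},
    {"translation":[0.003,0,0],"spin":0,"jaw":1},
    {"translation":[0,0,0],"spin":0,"jaw":1},
  ],
)

```text
t: 31.7
tcp_pos: [0.5237, -0.141, 0.119]
eef_rot: [0.628, 0.778, -0.001, 0.008]
force: [1.7, -18.4, 14.8]
gripper_width: 0.001
grasp_force: 9.3
```

Call:
send_rows(
  commands=[
    {"translation":[0.003,0,0],"spin":0,"jaw":1},
    {"translation":[0.002,0,0],"spin":0,"jaw":1},
    {"translation":[0,0,0],"spin":0,"jaw":1},
  ],
)

```text
t: 32.0
tcp_pos: [0.5226, -0.1353, 0.1186]
eef_rot: [0.628, 0.778, -0.0, 0.007]
force: [2.2, -16.1, 11.8]
gripper_width: 0.0004
grasp_force: 8.4
```

Call:
send_rows(
  commands=[
    {"translation":[0.002,0,0],"spin":0,"jaw":1},
    {"translation":[0.002,0,0],"spin":0,"jaw":1},
    {"translation":[0,0,0],"spin":0,"jaw":1},
  ],
)

```text
t: 32.3
tcp_pos: [0.521, -0.1301, 0.1177]
eef_rot: [0.628, 0.778, -0.0, 0.005]
force: [3.1, -12.0, 8.9]
gripper_width: 0.0004
grasp_force: 6.5
```

Call:
send_rows(
  commands=[
    {"translation":[0.002,0,0],"spin":0,"jaw":1},
    {"translation":[0.002,0,0],"spin":0,"jaw":1},
    {"translation":[0,0,0],"spin":0,"jaw":1},
  ],
)

```text
t: 32.6
tcp_pos: [0.5205, -0.1274, 0.1179]
eef_rot: [0.628, 0.778, -0.001, 0.006]
force: [3.0, -17.1, 10.1]
gripper_width: 0.0004
grasp_force: 8.6
```

Call:
send_rows(
  commands=[
    {"translation":[0.002,0,0],"spin":0,"jaw":1},
    {"translation":[0,0,0],"spin":0,"jaw":1},
  ],
)

```text
t: 32.8
tcp_pos: [0.5206, -0.1271, 0.1181]
eef_rot: [0.628, 0.778, -0.001, 0.008]
force: [3.6, -23.2, 7.3]
gripper_width: 0.0007
grasp_force: 11.7
```

Call:
send_rows(
  commands=[
    {"translation":[0.002,0,0],"spin":0,"jaw":1},
    {"translation":[0.001,0,0],"spin":0,"jaw":1},
    {"translation":[0,0,0],"spin":0,"jaw":1},
  ],
)

```text
t: 33.1
tcp_pos: [0.5206, -0.1267, 0.1182]
eef_rot: [0.628, 0.778, -0.002, 0.01]
force: [4.9, -31.7, 5.4]
gripper_width: 0.0004
grasp_force: 16.4
```

Call:
send_rows(
  commands=[
    {"translation":[-0.01,0,0],"spin":0,"jaw":1},
    {"translation":[-0.02,0,0],"spin":0,"jaw":1},
    {"translation":[-0.02,0,0],"spin":0,"jaw":1},
    {"translation":[0,0,-0.03],"spin":0,"jaw":1},
    {"translation":[0,0,-0.04],"spin":0,"jaw":1},
    {"translation":[0,0,-0.03],"spin":0,"jaw":1},
    {"translation":[-0.03,0,0],"spin":0,"jaw":1},
    {"translation":[0,0,0],"spin":0,"jaw":1},
    {"translation":[0,0,0],"spin":0,"jaw":1},
  ],
)

```text
t: 34.0
tcp_pos: [0.5326, -0.196, 0.2143]
eef_rot: [0.628, 0.778, 0.0, -0.001]
force: [-0.6, -0.2, 0.0]
gripper_width: 0.0008
grasp_force: 0.0
```

```bash
python3 m3.py | grep -v "^1 "; python3 -c "
from ed import *
run('pics/r_top.png',.082,.126,.118)"
```

```text
[ 0.53259033 -0.19596838  0.21434317] 102.1699170739536 [-0.55584821 -0.20022865  0.0147245 ] 34.0
top orange [214.4 276.9] [200 266] [228 288]
top orange [324.3 247.9] [315 237] [334 257]
top orange [347.6 161.1] [333 142] [371 185]
side orange [293.6 290.4] [281 275] [305 306]
side orange [326.6 196.5] [317 187] [336 206]
side orange [272.3 187.4] [256 178] [289 197]
-1 0 [[332.0, 254.0], [330.0, 246.0], [328.0, 238.0]] [[335.0, 192.0], [328.0, 191.0], [321.0, 189.0]]
-1 0.1 [[335.0, 254.0], [332.0, 245.0], [330.0, 237.0]] [[336.0, 191.0], [328.0, 190.0], [321.0, 188.0]]
-1 0.3 [[339.0, 253.0], [337.0, 244.0], [335.0, 236.0]] [[337.0, 190.0], [330.0, 189.0], [322.0, 187.0]]
-1 0.5 [[343.0, 252.0], [341.0, 244.0], [339.0, 236.0]] [[338.0, 190.0], [330.0, 189.0], [323.0, 187.0]]
-1 1.5 [[348.0, 252.0], [346.0, 245.0], [344.0, 237.0]] [[338.0, 204.0], [331.0, 202.0], [324.0, 201.0]]
+x [np.float64(4.8), np.float64(4.8), np.float64(4.6), np.float64(5.0), np.float64(4.8), np.float64(4.6), np.float64(4.2), np.float64(4.2), np.float64(4.4), np.float64(4.0), np.float64(3.6), np.float64(3.0)]
-x [None, np.float64(1.0), np.float64(1.6), np.float64(1.4), np.float64(1.6), np.float64(2.0), np.float64(2.6), np.float64(2.4), np.float64(2.6), np.float64(2.6), np.float64(2.6), np.float64(2.6)]
+y [np.float64(3.8), np.float64(4.0), np.float64(4.0), np.float64(3.8), np.float64(8.6), np.float64(7.0), np.float64(4.8), np.float64(4.8), np.float64(5.2), np.float64(4.8)]
-y [None, None, None, np.float64(1.0), np.float64(4.8), np.float64(2.4), np.float64(0.4), np.float64(0.6), np.float64(0.4), np.float64(0.2)]
```

The right clip is shut (top max column 334, predicted 333.5 at θ=0). Now over to the left clip.

Call:
send_rows(
  commands=[
    {"translation":[0.014,0,0],"spin":0,"jaw":0.22},
    {"translation":[0.03,0,0],"spin":0,"jaw":0.22},
    {"translation":[0.03,0,0],"spin":0,"jaw":0.22},
    {"translation":[0.03,0,0],"spin":0,"jaw":0.22},
    {"translation":[0.03,0,0],"spin":0,"jaw":0.22},
    {"translation":[0.03,0,0],"spin":0,"jaw":0.22},
    {"translation":[0.03,0,0],"spin":0,"jaw":0.22},
    {"translation":[0.03,0,0],"spin":0,"jaw":0.22},
    {"translation":[0.03,0,0],"spin":0,"jaw":0.22},
    {"translation":[0.03,0,0],"spin":0,"jaw":0.22},
    {"translation":[0.03,0,0],"spin":0,"jaw":0.22},
    {"translation":[0.03,0,0],"spin":0,"jaw":0.22},
    {"translation":[0.03,0,0],"spin":0,"jaw":0.22},
    {"translation":[0.03,0,0],"spin":0,"jaw":0.22},
    {"translation":[0.015,0,0],"spin":0,"jaw":0.22},
    {"translation":[0.007,0,0],"spin":0,"jaw":0.22},
    {"translation":[0,0,0],"spin":0,"jaw":0.22},
    {"translation":[0,0,0],"spin":0,"jaw":0.22},
  ],
)

```text
t: 35.9
tcp_pos: [0.4424, 0.2202, 0.215]
eef_rot: [0.628, 0.779, -0.0, 0.0]
force: [-0.7, -0.3, 0.1]
gripper_width: 0.0717
grasp_force: 0.0
```

Call:
send_rows(
  commands=[
    {"translation":[0,0,0.02],"spin":0,"jaw":0.22},
    {"translation":[0,0,0.03],"spin":0,"jaw":0.22},
    {"translation":[0,0,0.03],"spin":0,"jaw":0.22},
    {"translation":[0,0,0.03],"spin":0,"jaw":0.22},
    {"translation":[0,0,0.03],"spin":0,"jaw":0.22},
    {"translation":[0,0,0.02],"spin":0,"jaw":0.22},
    {"translation":[0,0,0.015],"spin":0,"jaw":0.22},
    {"translation":[0,0,0.01],"spin":0,"jaw":0.22},
    {"translation":[0,0,0.006],"spin":0,"jaw":0.22},
    {"translation":[0,0,0],"spin":0,"jaw":0.22},
    {"translation":[0,0,0],"spin":0,"jaw":0.35},
    {"translation":[0,0,0],"spin":0,"jaw":0.42},
    {"translation":[0,0,0],"spin":0,"jaw":0.48},
    {"translation":[0,0,0],"spin":0,"jaw":0.54},
    {"translation":[0,0,0],"spin":0,"jaw":0.65},
    {"translation":[0,0,0],"spin":0,"jaw":0.65},
    {"translation":[0,0,0],"spin":0,"jaw":0.65},
  ],
  squeeze=10,
)

```text
t: 37.6
tcp_pos: [0.4426, 0.2205, 0.0241]
eef_rot: [0.628, 0.778, -0.0, -0.0]
force: [-0.8, 0.4, 0.4]
gripper_width: 0.044
grasp_force: 10.0
```

Call:
send_rows(
  commands=[
    {"translation":[0.0012,0,-0.0057],"spin":0,"jaw":0.65},
    {"translation":[0.001,0,-0.0087],"spin":0,"jaw":0.65},
    {"translation":[0,0,-0.0093],"spin":0,"jaw":0.65},
    {"translation":[-0.0012,0,-0.0092],"spin":0,"jaw":0.65},
    {"translation":[-0.0023,0,-0.009],"spin":0,"jaw":0.65},
    {"translation":[-0.0034,0,-0.0086],"spin":0,"jaw":0.65},
    {"translation":[-0.0044,0,-0.0082],"spin":0,"jaw":0.65},
    {"translation":[-0.0054,0,-0.0075],"spin":0,"jaw":0.65},
    {"translation":[-0.0063,0,-0.0069],"spin":0,"jaw":0.65},
    {"translation":[-0.0071,0,-0.006],"spin":0,"jaw":0.65},
    {"translation":[-0.0054,0,-0.0038],"spin":0,"jaw":0.65},
    {"translation":[0,0,0],"spin":0,"jaw":0.65},
  ],
)

```text
t: 38.8
tcp_pos: [0.4499, 0.1872, 0.1074]
eef_rot: [0.628, 0.778, -0.0, 0.0]
force: [-2.8, 1.0, 1.1]
gripper_width: 0.0437
grasp_force: 10.0
```

```bash
python3 m3.py | grep -v "^-1 "
```

```text
[0.44990217 0.18718005 0.10741182] 102.18183566011523 [-2.79895383  1.00088401  1.10912942] 38.8
top orange [223.7 273.6] [220 264] [228 282]
top orange [324.1 247.8] [314 237] [334 257]
top orange [355.6 163.5] [333 142] [378 185]
side orange [296.  271.2] [285 261] [305 280]
side orange [326.5 196.5] [317 187] [336 206]
side orange [262.5 187.1] [256 178] [269 196]
1 0 [[218.0, 282.0], [217.0, 274.0], [215.0, 266.0]] [[305.0, 265.0], [297.0, 263.0], [288.0, 261.0]]
1 0.1 [[216.0, 283.0], [214.0, 275.0], [212.0, 266.0]] [[304.0, 268.0], [296.0, 266.0], [287.0, 264.0]]
1 0.3 [[211.0, 284.0], [209.0, 276.0], [208.0, 268.0]] [[303.0, 273.0], [294.0, 271.0], [286.0, 269.0]]
1 0.5 [[207.0, 286.0], [206.0, 277.0], [204.0, 269.0]] [[301.0, 279.0], [293.0, 277.0], [284.0, 275.0]]
1 1.5 [[204.0, 288.0], [202.0, 280.0], [201.0, 272.0]] [[298.0, 304.0], [290.0, 301.0], [281.0, 299.0]]
```

The left clip stands up too (side rows 261–280). Release and push it from outside, as on the right.

Call:
send_rows(
  commands=[
    {"translation":[0,0,0],"spin":0,"jaw":0.45},
    {"translation":[0,0,0],"spin":0,"jaw":0.35},
    {"translation":[0,0,0],"spin":0,"jaw":0.3},
    {"translation":[0,0,-0.02],"spin":0,"jaw":0.3},
    {"translation":[0,0,-0.025],"spin":0,"jaw":0.3},
    {"translation":[0,0,-0.015],"spin":0,"jaw":0.5},
    {"translation":[0.02,0,0],"spin":0,"jaw":1},
    {"translation":[0.02,0,0],"spin":0,"jaw":1},
    {"translation":[0,0,0],"spin":0,"jaw":1},
    {"translation":[0,0,0],"spin":0,"jaw":1},
    {"translation":[0,0,0],"spin":0,"jaw":1},
    {"translation":[0,0,0.025],"spin":0,"jaw":1},
    {"translation":[0,0,0.025],"spin":0,"jaw":1},
    {"translation":[0,0,0.002],"spin":0,"jaw":1},
    {"translation":[0,0,0],"spin":0,"jaw":1},
  ],
)

```text
t: 40.4
tcp_pos: [0.4414, 0.2265, 0.115]
eef_rot: [0.628, 0.778, -0.001, -0.0]
force: [-0.2, -0.3, -0.1]
gripper_width: 0.0006
grasp_force: 0.0
```

Call:
send_rows(
  commands=[
    {"translation":[-0.01,0,0],"spin":0,"jaw":1},
    {"translation":[-0.01,0,0],"spin":0,"jaw":1},
    {"translation":[-0.005,0,0],"spin":0,"jaw":1},
    {"translation":[-0.005,0,0],"spin":0,"jaw":1},
    {"translation":[-0.003,0,0],"spin":0,"jaw":1},
    {"translation":[0,0,0],"spin":0,"jaw":1},
  ],
)

```text
t: 41.0
tcp_pos: [0.4486, 0.1964, 0.1163]
eef_rot: [0.628, 0.778, 0.002, -0.001]
force: [-3.0, 9.1, 7.5]
gripper_width: 0.0006
grasp_force: 4.7
```

Call:
send_rows(
  commands=[
    {"translation":[-0.003,0,0],"spin":0,"jaw":1},
    {"translation":[-0.003,0,0],"spin":0,"jaw":1},
    {"translation":[-0.003,0,0],"spin":0,"jaw":1},
    {"translation":[0,0,0],"spin":0,"jaw":1},
  ],
)

```text
t: 41.4
tcp_pos: [0.451, 0.1893, 0.1172]
eef_rot: [0.628, 0.778, 0.004, -0.001]
force: [-3.2, 14.5, 10.5]
gripper_width: 0.0005
grasp_force: 7.6
```

Call:
send_rows(
  commands=[
    {"translation":[-0.003,0,0],"spin":0,"jaw":1},
    {"translation":[-0.003,0,0],"spin":0,"jaw":1},
    {"translation":[0,0,0],"spin":0,"jaw":1},
  ],
)

```text
t: 41.7
tcp_pos: [0.4524, 0.1834, 0.117]
eef_rot: [0.628, 0.778, 0.004, -0.001]
force: [-3.6, 15.1, 10.2]
gripper_width: 0.0002
grasp_force: 8.1
```

Call:
send_rows(
  commands=[
    {"translation":[-0.003,0,0],"spin":0,"jaw":1},
    {"translation":[-0.002,0,0],"spin":0,"jaw":1},
    {"translation":[0,0,0],"spin":0,"jaw":1},
  ],
)

```text
t: 42.0
tcp_pos: [0.4533, 0.1775, 0.1165]
eef_rot: [0.628, 0.778, 0.003, -0.0]
force: [-1.8, 11.3, 7.2]
gripper_width: 0.0006
grasp_force: 5.8
```

Call:
send_rows(
  commands=[
    {"translation":[-0.002,0,0],"spin":0,"jaw":1},
    {"translation":[-0.002,0,0],"spin":0,"jaw":1},
    {"translation":[0,0,0],"spin":0,"jaw":1},
  ],
)

```text
t: 42.3
tcp_pos: [0.4541, 0.174, 0.1167]
eef_rot: [0.628, 0.778, 0.003, -0.001]
force: [-2.7, 14.0, 8.6]
gripper_width: 0.0005
grasp_force: 7.0
```

Call:
send_rows(
  commands=[
    {"translation":[-0.002,0,0],"spin":0,"jaw":1},
    {"translation":[-0.002,0,0],"spin":0,"jaw":1},
    {"translation":[0,0,0],"spin":0,"jaw":1},
  ],
)

```text
t: 42.6
tcp_pos: [0.4543, 0.1733, 0.1168]
eef_rot: [0.628, 0.778, 0.005, -0.003]
force: [-4.4, 28.9, 9.9]
gripper_width: 0.0005
grasp_force: 14.6
```

Call:
send_rows(
  commands=[
    {"translation":[-0.002,0,0],"spin":0,"jaw":1},
    {"translation":[-0.001,0,0],"spin":0,"jaw":1},
    {"translation":[0,0,0],"spin":0,"jaw":1},
  ],
)

```text
t: 42.9
tcp_pos: [0.4544, 0.1729, 0.1169]
eef_rot: [0.628, 0.778, 0.007, -0.004]
force: [-8.6, 40.0, 10.2]
gripper_width: 0.0008
grasp_force: 20.5
```

Hard stop reached. Retreat, raise and check.

Call:
send_rows(
  commands=[
    {"translation":[0.01,0,0],"spin":0,"jaw":1},
    {"translation":[0.02,0,0],"spin":0,"jaw":1},
    {"translation":[0.02,0,0],"spin":0,"jaw":1},
    {"translation":[0.01,0,-0.03],"spin":0,"jaw":1},
    {"translation":[0,0,-0.04],"spin":0,"jaw":1},
    {"translation":[0.03,0,-0.03],"spin":0,"jaw":1},
    {"translation":[0.04,0,0],"spin":0,"jaw":1},
    {"translation":[0.04,0,0],"spin":0,"jaw":1},
    {"translation":[0,0,0],"spin":0,"jaw":1},
    {"translation":[0,0,0],"spin":0,"jaw":1},
  ],
)

```text
t: 43.9
tcp_pos: [0.4185, 0.3306, 0.2148]
eef_rot: [0.627, 0.779, -0.0, 0.0]
force: [0.5, -0.8, -0.9]
gripper_width: 0.0003
grasp_force: 0.0
```

```bash
python3 m3.py | grep -v "1 \.5\|1 1.5"; python3 -c "
from ed import *
run('pics/r_top.png',.082,.126,.118)"
```

```text
[0.41849266 0.33064585 0.21475859] 102.35009843171116 [ 0.47043273 -0.82366556 -0.94648681] 43.9
top orange [222.6 272.9] [213 264] [233 283]
top orange [324.1 247.8] [314 237] [334 257]
top orange [355.6 163.7] [333 142] [378 185]
side orange [296.  273.7] [291 271] [301 276]
side orange [326.6 196.6] [317 187] [336 206]
1 0 [[218.0, 282.0], [217.0, 274.0], [215.0, 266.0]] [[305.0, 265.0], [297.0, 263.0], [288.0, 261.0]]
1 0.1 [[216.0, 283.0], [214.0, 275.0], [212.0, 266.0]] [[304.0, 268.0], [296.0, 266.0], [287.0, 264.0]]
1 0.3 [[211.0, 284.0], [209.0, 276.0], [208.0, 268.0]] [[303.0, 273.0], [294.0, 271.0], [286.0, 269.0]]
1 0.5 [[207.0, 286.0], [206.0, 277.0], [204.0, 269.0]] [[301.0, 279.0], [293.0, 277.0], [284.0, 275.0]]
-1 0 [[332.0, 254.0], [330.0, 246.0], [328.0, 238.0]] [[335.0, 192.0], [328.0, 191.0], [321.0, 189.0]]
-1 0.1 [[335.0, 254.0], [332.0, 245.0], [330.0, 237.0]] [[336.0, 191.0], [328.0, 190.0], [321.0, 188.0]]
-1 0.3 [[339.0, 253.0], [337.0, 244.0], [335.0, 236.0]] [[337.0, 190.0], [330.0, 189.0], [322.0, 187.0]]
-1 0.5 [[343.0, 252.0], [341.0, 244.0], [339.0, 236.0]] [[338.0, 190.0], [330.0, 189.0], [323.0, 187.0]]
+x [np.float64(5.0), np.float64(4.6), np.float64(4.6), np.float64(4.4), np.float64(4.8), np.float64(4.4), np.float64(4.2), np.float64(4.0), np.float64(4.4), np.float64(3.6), np.float64(3.4), np.float64(3.0)]
-x [np.float64(1.0), np.float64(1.2), np.float64(1.2), np.float64(1.4), np.float64(1.6), np.float64(2.0), np.float64(2.4), np.float64(2.2), np.float64(2.6), np.float64(2.4), np.float64(2.8), np.float64(2.6)]
+y [np.float64(4.0), np.float64(4.4), np.float64(4.6), np.float64(4.0), np.float64(8.8), np.float64(7.2), np.float64(5.0), np.float64(5.2), np.float64(5.4), np.float64(5.4)]
-y [np.float64(0.8), np.float64(0.2), np.float64(0.2), np.float64(0.2), np.float64(4.8), np.float64(2.8), np.float64(-0.0), np.float64(0.2), np.float64(0.2), np.float64(-0.2)]
```

Both lips sit where θ=0 predicts (left minimum column 213 against 213.5, right maximum column 334 against 333.5), and the lid is centred.

```bash
python3 -c "
from bench import robot
print(robot.hand_in())"
```

```text
the job is handed in; nothing more can be done
None
```

I've handed the job in, with no verdict returned: the lens was upright in its bay when last seen, the lid is seated and centred to about 0.5 mm, both clips were pushed to their hard stops and measure shut, and the arm is clear.

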